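# Restock the pastry case behind its bifold door

### The job

Clear whatever stands in front of the pastry case (sugar dredger, honey bottle, if there) upright onto the black rubber mat before touching the door, without shoving it with the door; then push the half-open bifold door at its fold hinge until both leaves are folded right back against the left jamb, and pull the sheet pan all the way out by its black tab. Set all the delivered dessert pots upright and flat on the floor of the pan, not dropped in, then slide the pan fully home and shut the bifold door flat. Leave the napkin dispenser and the cake stand where they are.

Things in the scene. Friction and masses are not known exactly. Their poses are not given: they have to be found in the camera images.
- case: counter-top pastry case, service side: aluminium and clear glass, 400 wide, 312 deep, 248 mm high, fixed. Origin: on the worktop below the middle of the door plane; x points into the case (away from the robot), y to the left along the door track, z up. Glass roof from the door plane backwards; inside, a glass shelf with buns begins 110 mm behind the door plane, 140 mm up.
- opening (a point): middle of the upper edge of the door opening, in the door plane, 228 mm up. The opening is 364 mm wide and reaches down to 30 mm height (top of the plinth). Above it the header, 228 to 248 mm high, and beside it the jambs stand 12 mm out of the door plane towards the robot. Nothing of the case stands farther out than that except the door leaves.
- leaf_a (a joint): fold angle of the bifold door, rad: 0 = shut, both leaves flat in the door plane; 1.48 = both folded together at the left jamb, standing out towards the robot. The inner leaf turns by this angle about point jamb; the outer leaf is hinged to it at the fold and its free edge runs in the track. Each leaf is 170 mm wide, 8 mm thick, from 34 to 222 mm height. It stays where left.
- fold (a point): top (222 mm up), on its axis, of the fold hinge: black upright tube, 24 mm in diameter, 34 to 222 mm height. In the case's frame x = -170 sin(angle), y = 170 - 170 cos(angle) mm. 1 to 3 N here move the door: pushed at the tube sideways to the left (+y) the leaves collapse open; pushed from the inner leaf's outer side, round the jamb pivot, they shut.
- jamb (a point): top end (222 mm up) of the fixed pivot axis of the inner leaf at the left jamb; in the case's frame x = 0, y = +170 mm
- pan (a joint): how far the sheet pan is pulled out of the case towards the robot, in m: 0 = fully home, 0.215 = fully out. It slides on runners along the case's x axis, moves with about 2 N and stays where left.
- pan_floor (a point): point on the pan's floor (upper face, 40 mm above the worktop), midway between left and right, 55 mm behind its front edge; axes as the case's. Aluminium pan 215 (x) x 270 mm (y), 4 mm walls, rim 14 mm above the floor. From here the free floor runs from x = -51 to +77 mm; behind it a row of three brown buns, 46 mm tall, belongs to the pan. Home: 125 mm inside the door plane, 25 mm right of its middle.
- pan_tab (a point): middle of the black grip tab on the pan's front edge: 16 mm wide (y), 34 mm high, standing 60 mm out towards the robot; this point is 50 mm out from the pan, 63 mm above the worktop. With the pan home it lies 20 mm inside the door plane: take it with the tool tilted 30 to 45 degrees, fingers pointing down and into the case, closing along y.
- delivery_mat: green mat, 220 x 220 x 3 mm, fixed, on the right, on which the pots are delivered; origin at the centre of its underside
- shaker_mat: black rubber mat, 150 (x) x 200 (y) x 3 mm, fixed, on the left, where dredger and honey bottle belong; origin at the centre of its underside
- dredger: steel sugar dredger, upright cylinder 60 mm in diameter (straight up to 72 mm), 94 mm tall, 0.22 kg; origin at the centre of its underside. It stands in the way of the door's inner leaf. May be absent.
- honey: amber honey bottle with yellow cap, upright, 48 mm in diameter up to 70 mm, 96 mm tall, 0.24 kg; origin at the centre of its underside. It stands in front of the case in the way of the pan. May be absent.
- napkins: steel napkin dispenser, 100 x 120 x 120 mm, a bystander; origin at the centre of its underside
- cake_stand: white cake stand with a chocolate cake, 180 mm in diameter, 130 mm tall, a bystander; origin at the centre of its underside
- pot0: dessert pot: cream-coloured cylinder 48 mm in diameter, 40 mm high, with a red lid 50 mm in diameter and 12 mm thick on top (52 mm tall in all), about 0.14 kg; origin at the centre of its underside. Two to four of the four pots are there, the others absent.
- pot1: dessert pot: cream-coloured cylinder 48 mm in diameter, 40 mm high, with a red lid 50 mm in diameter and 12 mm thick on top (52 mm tall in all), about 0.14 kg; origin at the centre of its underside. Two to four of the four pots are there, the others absent.
- pot2: dessert pot: cream-coloured cylinder 48 mm in diameter, 40 mm high, with a red lid 50 mm in diameter and 12 mm thick on top (52 mm tall in all), about 0.14 kg; origin at the centre of its underside. Two to four of the four pots are there, the others absent.
- pot3: dessert pot: cream-coloured cylinder 48 mm in diameter, 40 mm high, with a red lid 50 mm in diameter and 12 mm thick on top (52 mm tall in all), about 0.14 kg; origin at the centre of its underside. Two to four of the four pots are there, the others absent.
Things that resemble listed ones, but are neither listed nor needed, are in the scene too. Leave any turquoise look-alike of the pot1 alone. Leave any blue look-alike of the pot2 alone.

How it is judged:
On the way, in this order (a step that is already met when the one before it is completed fails the run):
1. the dredger and the honey bottle (those present) stand upright and released on the black mat, the door not yet opened any further (x of dredger in the frame of shaker_mat between -0.075 and 0.075 m and y of dredger in the frame of shaker_mat between -0.1 and 0.1 m and z of dredger in the frame of shaker_mat between -0.004 and 0.012 m and angle between each of dredger, honey's own z axis and vertical below 0.15 rad and contact force between the fingers and dredger below 0.2 N and x of honey in the frame of shaker_mat between -0.075 and 0.075 m and y of honey in the frame of shaker_mat between -0.1 and 0.1 m and z of honey in the frame of shaker_mat between -0.004 and 0.012 m and contact force between the fingers and honey below 0.2 N and value of joint leaf_a below 1.1 rad), for 0.2 s.
2. the bifold door is folded right back (fold angle over 1.35) (value of joint leaf_a above 1.35 rad), for 0.2 s.
3. the pan is pulled out more than 160 mm, the door still folded back (value of joint pan above 0.16 m and value of joint leaf_a above 1.3 rad), for 0.2 s.
4. every delivered pot stands upright and released on the floor of the pulled-out pan (x of pot0 in the frame of pan_floor between -0.053 and 0.155 m and y of pot0 in the frame of pan_floor between -0.13 and 0.13 m and z of pot0 in the frame of pan_floor between -0.006 and 0.012 m and angle between each of pot0, pot1, pot2, pot3's own z axis and vertical below 0.15 rad and contact force between the fingers and pot0 below 0.2 N and x of pot1 in the frame of pan_floor between -0.053 and 0.155 m and y of pot1 in the frame of pan_floor between -0.13 and 0.13 m and z of pot1 in the frame of pan_floor between -0.006 and 0.012 m and contact force between the fingers and pot1 below 0.2 N and x of pot2 in the frame of pan_floor between -0.053 and 0.155 m and y of pot2 in the frame of pan_floor between -0.13 and 0.13 m and z of pot2 in the frame of pan_floor between -0.006 and 0.012 m and contact force between the fingers and pot2 below 0.2 N and x of pot3 in the frame of pan_floor between -0.053 and 0.155 m and y of pot3 in the frame of pan_floor between -0.13 and 0.13 m and z of pot3 in the frame of pan_floor between -0.006 and 0.012 m and contact force between the fingers and pot3 below 0.2 N and value of joint pan above 0.1 m), for 0.2 s.
5. the pan is fully home (within 8 mm), the pots on it, the door not yet shut (value of joint pan below 0.008 m and value of joint leaf_a above 0.3 rad and x of pot0 in the frame of pan_floor between -0.053 and 0.155 m and y of pot0 in the frame of pan_floor between -0.13 and 0.13 m and z of pot0 in the frame of pan_floor between -0.006 and 0.012 m and angle between each of pot0, pot1, pot2, pot3's own z axis and vertical below 0.15 rad and x of pot1 in the frame of pan_floor between -0.053 and 0.155 m and y of pot1 in the frame of pan_floor between -0.13 and 0.13 m and z of pot1 in the frame of pan_floor between -0.006 and 0.012 m and x of pot2 in the frame of pan_floor between -0.053 and 0.155 m and y of pot2 in the frame of pan_floor between -0.13 and 0.13 m and z of pot2 in the frame of pan_floor between -0.006 and 0.012 m and x of pot3 in the frame of pan_floor between -0.053 and 0.155 m and y of pot3 in the frame of pan_floor between -0.13 and 0.13 m and z of pot3 in the frame of pan_floor between -0.006 and 0.012 m), for 0.2 s.
6. the bifold door is shut flat (fold angle under 0.06) (value of joint leaf_a below 0.06 rad), for 0.2 s.
At the end, for the whole second after the job is handed in: The door is shut (fold angle under 0.07 rad), the pan home within 10 mm, every delivered pot stands at rest, upright within 0.15 rad, on the pan's floor; dredger and honey bottle (those present) stand at rest, upright within 0.15 rad, centred within the black mat's edges (value of joint leaf_a below 0.07 rad and value of joint pan below 0.01 m and x of pot0 in the frame of pan_floor between -0.053 and 0.155 m and y of pot0 in the frame of pan_floor between -0.13 and 0.13 m and z of pot0 in the frame of pan_floor between -0.006 and 0.012 m and angle between each of pot0, pot1, pot2, pot3, dredger, honey's own z axis and vertical below 0.15 rad and linear speed of each of pot0, pot1, pot2, pot3, dredger, honey below 0.03 m/s and x of pot1 in the frame of pan_floor between -0.053 and 0.155 m and y of pot1 in the frame of pan_floor between -0.13 and 0.13 m and z of pot1 in the frame of pan_floor between -0.006 and 0.012 m and x of pot2 in the frame of pan_floor between -0.053 and 0.155 m and y of pot2 in the frame of pan_floor between -0.13 and 0.13 m and z of pot2 in the frame of pan_floor between -0.006 and 0.012 m and x of pot3 in the frame of pan_floor between -0.053 and 0.155 m and y of pot3 in the frame of pan_floor between -0.13 and 0.13 m and z of pot3 in the frame of pan_floor between -0.006 and 0.012 m and x of dredger in the frame of shaker_mat between -0.075 and 0.075 m and y of dredger in the frame of shaker_mat between -0.1 and 0.1 m and z of dredger in the frame of shaker_mat between -0.004 and 0.012 m and x of honey in the frame of shaker_mat between -0.075 and 0.075 m and y of honey in the frame of shaker_mat between -0.1 and 0.1 m and z of honey in the frame of shaker_mat between -0.004 and 0.012 m); the robot touches nothing.
It fails at once if the door shoved the dredger or the honey bottle (over 2 N) (contact force between case and dredger above 2 N or contact force between case and honey above 2 N).
It fails at once if a pot was dropped or slammed into the pan (over 60 N, as after a fall of 5 cm) (contact force between any of pot0, pot1, pot2, pot3 and case above 60 N).
It fails at once if a bystander was moved more than 30 mm (distance of any of napkins, cake_stand from where it was at the start of the episode above 0.03 m).
Of pot0, pot1, pot2, pot3 only 2 to 4 are there at a start; the rules pass over those that are not, and their reading is None.
Of dredger, honey only 1 to 2 are there at a start; the rules pass over those that are not, and their reading is None.
At some moment in a run one of pot0, pot1, pot2, pot3 may be knocked a few centimetres aside while the robot is not near it.
It also fails if it takes over 210 s, if anything falls off the work surface, if the arm or the gripper's body presses on something with over 40 N, if the wrist force passes 120 N, or if a joint passes its speed limit or range.

### The arm

A 7-joint arm with a two-finger parallel gripper is mounted at the origin on the work surface. World frame = base frame: x ahead of the robot, y to its left, z up, the work surface at z = 0. Lengths are in m, angles in rad, forces in N, time in s.
With the tool pointing down it reaches from about 0.425 to 0.875 m from the base axis. Payload 4.7 kg.
Tool frame: the origin (TCP) lies at the very end of the fingers, on their centre line; the grasp point (between the pads) lies 19 mm behind it; z points along the fingers, y is the line along which they close (so a half turn about z gives the same grasp; the last joint's range is limited). The gripper opens to 87 mm and grips with 3 to 60 N. Pads are 19 mm wide; open, the fingers measure 117 mm over their backs; the gripper's body (75 mm by 190 mm) begins 51 mm behind the grasp point.
Start: joints at [-1.286, 0.321, -0.07, 1.45, 0.023, 1.371, -0.057], TCP at [0.174, 0.626, 0.223] pointing down, gripper open.
Joint ranges: [-2.86, 2.86], [-0.3, 2.09], [-1.38, 1.24], [0.06, 2.45], [-1.56, 4.7], [0.09, 2.05], [-2.69, 2.69]. Speed limits (rad/s): [2.57, 2.57, 3.14, 3.14, 3.14, 3.14, 3.14].

### API

Orientations are given as a rotation vector (axis times angle).
In Python, from bench import ctrl, imaging, ticket gives the robot as it stands.
- The arm moves only by the tool jog_arm, never from a script. Its argument "rows" is text: rows parted by semicolons, each of 7 numbers parted by spaces: the shift along the tool's x, y, z in cm, then the turn, a rotation vector about the tool's x, y, z in rad, then the closure, from -1 (fully open) to 1 (shut), so that 0 is half open. A call has 1 to 5 rows; each row shifts and turns the commanded pose from where the row before left it, along the tool's axes as they then stand; what a row does not reach is not made up. A row lasts 1/8 s, in which the tool goes at most 62.5 mm and 10.7 degrees, less where a joint would pass 70% of its speed; a pose out of reach is approached as far as the arm can. A call with a gripper value outside its range is refused whole. The fingers move at their own pace and stop on an object; "force" is the grip in N (left out, the last holds). Time passes only in rows, so rows that do not move let the fingers close. It gives the time, the measured TCP pose, the force, the opening and the grip force at its end, in the units of the state.
- ctrl.get_state(): the state, without advancing time (a new reading comes with each control period).
- imaging.get_image(name): name is "scene" or "top" or "wrist"; returns a dict with "img" (480x640x3 uint8, blue, green, red), "vertical_fov" (degrees; the focal length in pixels is half the picture's height over the tangent of half this angle, whatever the lens; pixels are square), "cx", "cy" (the principal point, pixels), "origin" and "orientation" of the camera in the world. Camera axes: x right, y down, z forward; pixel columns grow to the right and rows downward; lengths in m; the calibration is good to about 2 mm. The wrist camera is an equidistant fisheye: a pixel r from the principal point sees the ray r / f radians off the axis. A picture is of the moment at which its call begins. There is no depth.
- ticket.close_job(): hands the job in; it is judged then, once.
The state is a dict: "time": time; "joint_positions": joint angles; "qd": joint speeds; "joint_torque": joint torques, N m; "position": TCP position; "tool_rot": TCP orientation; "ft_force": force on the tool from outside, world axes, zero at the start; "torque": the same for the moment, N m; "grip_width": opening from 0.0 (shut) to 1.0 (fully open); "grip_force": force on a finger pad.
Only numpy, scipy, OpenCV 4.12 (cv2) and the standard library are available. Lean on these libraries where they do the work, as an engineer would, in place of code of your own. Each camera call takes 0.05 s, during which the arm holds its last target. There are 200 camera calls.

## Working session

There is one attempt and no reset: what is moved stays moved. The work goes in short steps, Python scripts to look and compute and a tool call to move; the robot and the scene stay as the last step left them, time stands still between calls to the robot, and variables do not carry over. Pictures are saved under pics/ and viewed, at most 14 in all, crops included, and the job is handed in when it is done.

Besides the shell and the picture viewer there is one more tool, called by a JSON object that holds its "name" and its "arguments", one argument or row to a line. jog_arm: Moves the arm, as the interface text tells. Its arguments: {"type":"object","properties":{"rows":{"type":"string"},"force":{"type":"number"}},"required":["rows"]}

```bash
mkdir -p pics; ls
cat > h.py <<'E'
import numpy as np, cv2
from scipy.spatial.transform import Rotation as R
from bench import ctrl, imaging, ticket
def shot(name, fn=None):
    d=imaging.get_image(name)
    if fn: cv2.imwrite('pics/'+fn,d['img'])
    return d
def rot(o):
    o=np.array(o,float)
    if o.shape==(3,3): return o
    return R.from_rotvec(o).as_matrix() if o.size==3 else R.from_quat(o).as_matrix()
def ray(d,u,v,fish=False):
    f=240/np.tan(np.radians(d['vertical_fov'])/2)
    a=np.array([u-d['cx'],v-d['cy']])
    if fish:
        r=np.linalg.norm(a); t=r/f; c=np.array([*(a/max(r,1e-9)*np.sin(t)),np.cos(t)])
    else: c=np.array([a[0]/f,a[1]/f,1.])
    return np.array(d['origin']),rot(d['orientation'])@c
def onz(d,u,v,z,fish=False):
    o,r=ray(d,u,v,fish); return o+r*(z-o[2])/r[2]
def proj(d,p):
    f=240/np.tan(np.radians(d['vertical_fov'])/2)
    c=rot(d['orientation']).T@(np.array(p)-np.array(d['origin'])); return d['cx']+f*c[0]/c[2],d['cy']+f*c[1]/c[2]
E
python3 - <<'E'
from h import *
for n in ['scene','top']:
    d=shot(n,n+'0.png'); print(n,{k:v for k,v in d.items() if k!='img'})
print(ctrl.get_state())
E
```

```text
pics
scene {'vertical_fov': 56.41186149149032, 'cx': 322.0854563401709, 'cy': 237.02533900087167, 'origin': array([ 0.19039262, -0.41826663,  0.96233383]), 'orientation': array([-2.46639522,  0.79453763, -0.24101141])}
top {'vertical_fov': 47.145981674965284, 'cx': 321.9577424124354, 'cy': 247.69030171417805, 'origin': array([ 0.39940638, -0.00581606,  1.57243195]), 'orientation': array([-2.18191042,  2.16806248, -0.06721863])}
{'time': 0.1, 'joint_positions': array([-1.28587135,  0.32173473, -0.07008733,  1.4515552 ,  0.02261075,
        1.37079295, -0.0568842 ]), 'qd': array([ 0.00067721, -0.00263739, -0.00073297, -0.00195207, -0.00098009,
       -0.00317284,  0.0012114 ]), 'joint_torque': array([-9.59384779e-04, -4.92571735e+01, -4.06200886e-01, -3.13399458e+01,
       -6.40389626e-02,  3.94365366e-02,  7.27302540e-05]), 'position': array([0.17380884, 0.62581804, 0.22157899]), 'tool_rot': array([-4.24019400e-01, -3.11271645e+00,  2.66807052e-03]), 'ft_force': array([ 0.03939032,  0.28413799, -0.17317772]), 'torque': array([0.02091139, 0.01212318, 0.01314615]), 'grip_force': 0.0, 'grip_width': 1.0022603893409776}
```

View pics/scene0.png

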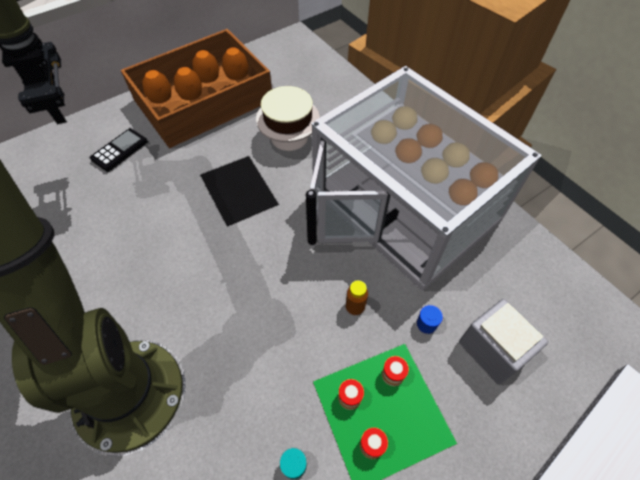

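View pics/top0.png

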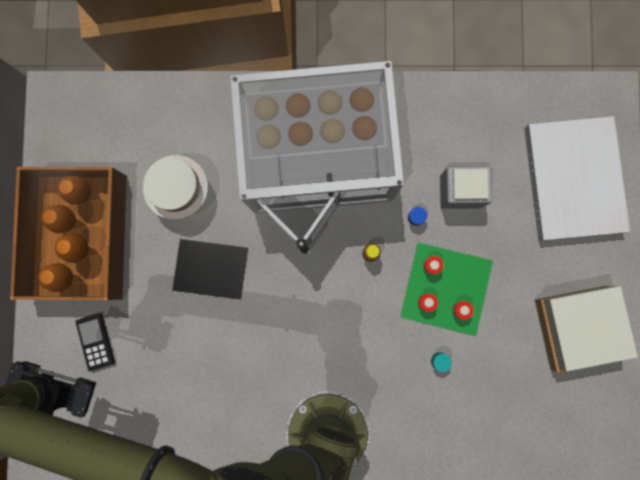

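The top view shows honey (372,252), no dredger, three red-lidded pots at (434,265), (428,302) and (464,310), and look-alikes in turquoise (442,363) and blue (417,215). The door fold is at (302,245) and the black mat around (210,268).

```bash
cat > m.py <<'E'
from h import *
def blobs(d,lo,hi,amin=30):
    m=cv2.inRange(cv2.cvtColor(d['img'],cv2.COLOR_BGR2HSV),lo,hi)
    n,l,s,c=cv2.connectedComponentsWithStats(m)
    return [(s[i,4],c[i],(l==i).astype(np.uint8)) for i in range(1,n) if s[i,4]>=amin]
def tri(d1,p1,d2,p2):
    o1,r1=ray(d1,*p1);o2,r2=ray(d2,*p2)
    s=np.linalg.lstsq(np.c_[r1,-r2],o2-o1,rcond=None)[0]
    a=o1+s[0]*r1;b=o2+s[1]*r2
    return (a+b)/2,np.linalg.norm(a-b)
E
python3 - <<'E'
from m import *
np.set_printoptions(precision=4,suppress=True)
t=shot('top');s=shot('scene')
def redcirc(d):
    img=d['img'].astype(int);m=((img[...,2]>140)&(img[...,1]<110)&(img[...,0]<110)).astype(np.uint8)
    cs,_=cv2.findContours(m,cv2.RETR_EXTERNAL,cv2.CHAIN_APPROX_NONE)
    return [cv2.minEnclosingCircle(c) for c in cs if cv2.contourArea(c)>60]
for nm,d in (('top',t),('scene',s)):
    for c,r in redcirc(d): print(nm,'pot',np.round(c,1),round(r,1),onz(d,*c,.052))
for nm,d in (('top',t),('scene',s)):
    for a,c,_ in blobs(d,(22,150,120),(35,255,255),20): print(nm,'yel',a,c,onz(d,*c,.096))
    for a,c,_ in blobs(d,(90,150,80),(130,255,255),40): print(nm,'blue',a,c,onz(d,*c,.05))
# mats
for nm,lo,hi,box in (('green',(45,100,50),(75,255,255),None),('black',(0,0,0),(180,255,50),(165,230,255,305))):
    m=cv2.inRange(cv2.cvtColor(t['img'],cv2.COLOR_BGR2HSV),lo,hi)
    if box: k=np.zeros_like(m);k[box[1]:box[3],box[0]:box[2]]=1;m=m*k
    cs,_=cv2.findContours(m,cv2.RETR_EXTERNAL,cv2.CHAIN_APPROX_NONE);c=max(cs,key=cv2.contourArea)
    b=cv2.boxPoints(cv2.minAreaRect(c));P=np.array([onz(t,*q,.003) for q in b]);print(nm,P[:,:2],P.mean(0)[:2],np.linalg.norm(P[1]-P[0]),np.linalg.norm(P[2]-P[1]))
for q in [(242,199),(402,186),(232,77),(392,64)]: print('corner',q,onz(t,*q,.248))
print('fold',onz(t,302,245,.222),onz(s,311.5,193,.222))
cv2.imwrite('pics/c1.png',cv2.resize(t['img'][55:260,220:420],None,fx=2.9,fy=2.9,interpolation=cv2.INTER_CUBIC))
E
```

```text
top pot [464.  309.7] 9.1 [ 0.3483 -0.3728  0.052 ]
top pot [428.5 302. ] 9.0 [ 0.3686 -0.2759  0.052 ]
top pot [ 94. 279.] 7.2 [0.4255 0.6501 0.052 ]
top pot [ 46.2 276.1] 7.2 [0.4326 0.7843 0.052 ]
top pot [434.  264.3] 9.1 [ 0.4722 -0.2918  0.052 ]
top pot [ 62.9 245.9] 7.2 [0.5171 0.741  0.052 ]
top pot [ 52.9 248.1] 17.8 [0.5109 0.7689 0.052 ]
top pot [ 49.2 215.8] 7.0 [0.6017 0.7834 0.052 ]
top pot [ 52.4 199. ] 6.1 [0.6493 0.7765 0.052 ]
top pot [ 65.6 186.1] 6.9 [0.6862 0.7407 0.052 ]
top pot [100.3 238.3] 60.9 [0.539  0.6367 0.052 ]
scene pot [374.  441.9] 14.4 [ 0.3489 -0.3742  0.052 ]
scene pot [351.2 391.7] 12.9 [ 0.3703 -0.2774  0.052 ]
scene pot [395.9 367.9] 12.6 [ 0.4732 -0.2933  0.052 ]
scene pot [466.6 191.8] 5.9 [ 0.9219 -0.0539  0.052 ]
scene pot [487.9 174.1] 5.5 [ 1.0114 -0.0447  0.052 ]
scene pot [153.   75.5] 8.0 [0.457  0.8457 0.052 ]
scene pot [158.  86.] 40.3 [0.4486 0.7906 0.052 ]
scene pot [226.5  88. ] 25.5 [0.6152 0.661  0.052 ]
scene pot [184.5  73. ] 7.6 [0.5427 0.7998 0.052 ]
scene pot [203.   55.5] 7.2 [0.6314 0.8452 0.052 ]
scene pot [233.  53.] 7.1 [0.7175 0.8003 0.052 ]
top yel 151 [372.3576 250.7748] [ 0.5055 -0.1187  0.096 ]
top blue 233 [417.3047 215.4206] [ 0.6081 -0.2471  0.05  ]
scene yel 211 [357.8152 288.09  ] [ 0.5056 -0.1217  0.096 ]
scene blue 443 [429.9391 317.7968] [ 0.6055 -0.2535  0.05  ]
scene blue 624 [292.726  463.1074] [ 0.206  -0.3148  0.05  ]
green [[ 0.3256 -0.2023]
 [ 0.5375 -0.2551]
 [ 0.4857 -0.4698]
 [ 0.2753 -0.415 ]] [ 0.406  -0.3356] 0.21841203789258684 0.22078013796307028
black [[0.3988 0.4434]
 [0.5353 0.4251]
 [0.5058 0.2347]
 [0.3699 0.2542]] [0.4525 0.3393] 0.13775395207521815 0.19270115973069266
corner (242, 199) [0.6192 0.2102 0.248 ]
corner (402, 186) [ 0.6528 -0.1791  0.248 ]
corner (232, 77) [0.9246 0.2406 0.248 ]
corner (392, 64) [ 0.9581 -0.1557  0.248 ]
fold [0.5097 0.0641 0.222 ] [0.5176 0.0651 0.222 ]
```

View pics/c1.png

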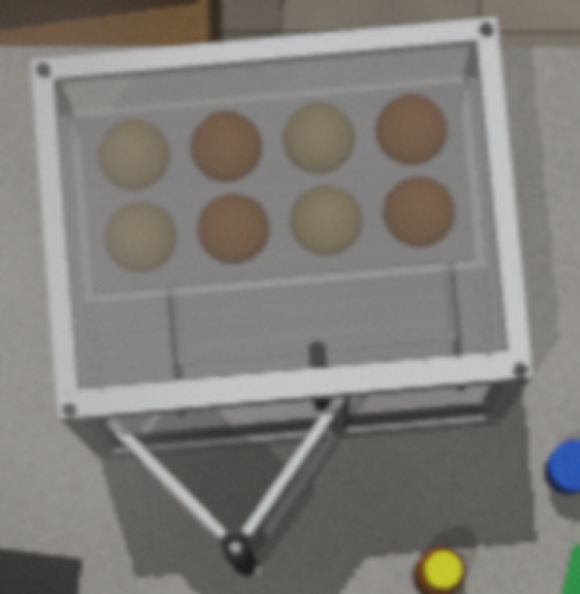

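Case fit: origin about (0.648, 0.017), yaw about 0.089, fold angle about 0.86. The honey is at (0.506, -0.120). First I align the tool with the case and move over the honey.

{"name": "jog_arm", "arguments": {
  "rows": "0 0 0 0 0 -0.18 -1; 0 0 0 0 0 -0.18 -1; -3.2 -5 -1 0 0 0 -1; -3.2 -5 -1 0 0 0 -1; -3.2 -5 -1 0 0 0 -1"
}}

```text
time: 0.82
position: [0.2839, 0.4838, 0.2526]
tool_rot: [-0.14, 3.138, -0.0]
ft_force: [1.7, 0.1, 0.3]
grip_width: 1.002
grip_force: 0.0
```

{"name": "jog_arm", "arguments": {
  "rows": "-3.2 -5 -1 0 0 0 -1; -3.2 -5 -1 0 0 0 -1; -3.2 -5 -1 0 0 0 -1; -3.2 -5 -1 0 0 0 -1; 0 0 0 0 0 0 -1"
}}

```text
time: 1.45
position: [0.4322, 0.2925, 0.2937]
tool_rot: [-0.124, 3.136, -0.0]
ft_force: [-1.0, -0.1, 0.2]
grip_width: 1.002
grip_force: 0.0
```

```bash
cat > p.py <<'E'
# plan: python3 p.py X Y Z [world TCP target] -> tool-frame shift (cm) and turn to case-aligned, tool-down
import sys
from m import *
np.set_printoptions(precision=4,suppress=True)
YAW=.089; O=np.array([.648,.0166,0]); C=R.from_euler('z',YAW).as_matrix()
def case(p): return C.T@(np.array(p)-O)
def world(p): return O+C@np.array(p)
DOWN=C@np.diag([-1.,1,-1])
def plan(tgt,Rt=DOWN):
    s=ctrl.get_state();Rc=rot(s['tool_rot'])
    print('tcp',s['position'],'case',case(s['position'])*100,'t',s['time'],'w',s['grip_width'],'gf',s['grip_force'],'F',s['ft_force'])
    print('shift cm',Rc.T@(np.array(tgt)-s['position'])*100,'turn',R.from_matrix(Rc.T@Rt).as_rotvec())
if __name__=='__main__':
    a=[float(x) for x in sys.argv[1:4]]
    plan(a if len(sys.argv)<5 else world(a))
E
python3 p.py .5056 -.120 .29
```

```text
tcp [0.4322 0.2925 0.2937] case [-19.046   29.4013  29.374 ] t 1.45 w 1.0019640091614137 gf 0.0 F [-1.0112 -0.1184  0.2357]
shift cm [ -4.0732 -41.702    0.4009] turn [-0.0004  0.0028 -0.0102]
```

{"name": "jog_arm", "arguments": {
  "rows": "-0.5 -5.2 0 0 0 -0.01 -1; -0.5 -5.2 0 0 0 0 -1; -0.5 -5.2 0 0 0 0 -1; -0.5 -5.2 0 0 0 0 -1; -0.5 -5.2 0 0 0 0 -1"
}}

```text
time: 2.08
position: [0.4782, 0.0409, 0.2924]
tool_rot: [-0.159, 3.137, 0.001]
ft_force: [0.3, -0.4, -0.4]
grip_width: 1.0
grip_force: 0.0
```

{"name": "jog_arm", "arguments": {
  "rows": "-0.5 -5.2 0 0 0 0 -1; -0.5 -5.2 0 0 0 0 -1; -0.5 -5.2 0 0 0 0 -1; 0 0 4 0 0 0 -1; 0 0 3 0 0 0 -1"
}}

```text
time: 2.7
position: [0.5085, -0.1118, 0.221]
tool_rot: [0.155, -3.137, -0.001]
ft_force: [0.1, 0.9, -0.4]
grip_width: 1.001
grip_force: 0.0
```

Run:
```python
from p import *
shot('wrist','w1.png'); d=shot('scene');print(case([.5056,-.12,0]))
d=shot('wrist')
plan([.5056,-.120,.041])
for a,c,_ in blobs(d,(22,150,120),(35,255,255),40): print('yel',a,c,onz(d,*c,.096,True))
cv2.imwrite('pics/s1.png',shot('scene')['img'][60:320,160:500])
```

```text
[-0.154  -0.1234  0.    ]
tcp [ 0.5078 -0.1112  0.2213] case [-15.1015 -11.4816  22.1294] t 2.85 w 1.0053057845102522 gf 0.0 F [-0.0111 -0.4769  0.2643]
shift cm [ 0.247  -0.8666 18.0297] turn [ 0.0006 -0.0033  0.0116]
yel 197 [315.1929 217.066 ] [ 0.4948 -0.1179  0.096 ]
```

View pics/w1.png

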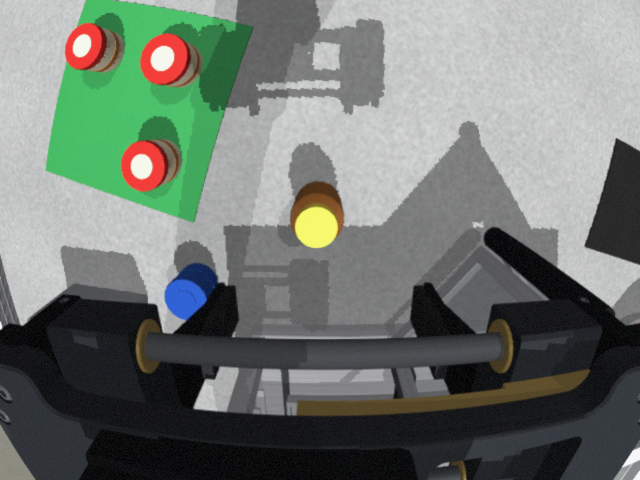

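The wrist view shows honey below the hand at (316,226), pots at (90,46), (168,58) and (148,165), and the blue look-alike at (190,295). There is no dredger. I'll descend on the honey.

{"name": "jog_arm", "arguments": {
  "rows": "0.4 -0.85 0 0 0 0.01 -1; 0 0 5 0 0 0 -1; 0 0 5 0 0 0 -1; 0 0 5 0 0 0 -1; 0 0 0 0 0 0 -1"
}}

```text
time: 3.52
position: [0.5031, -0.1213, 0.0706]
tool_rot: [0.139, -3.133, -0.0]
ft_force: [-0.2, -0.1, 0.9]
grip_width: 1.003
grip_force: 0.0
```

Run:
```python
from p import *
plan([.5046,-.120,.041])
d=shot('wrist','w2.png')
```

```text
tcp [ 0.5031 -0.1213  0.0706] case [-15.6565 -12.4485   7.064 ] t 3.525 w 1.002501995371711 gf 0.0 F [-0.2153 -0.0664  0.9287]
shift cm [-0.1766  0.1163  2.963 ] turn [ 0.0003 -0.0059 -0.0004]
```

View pics/w2.png

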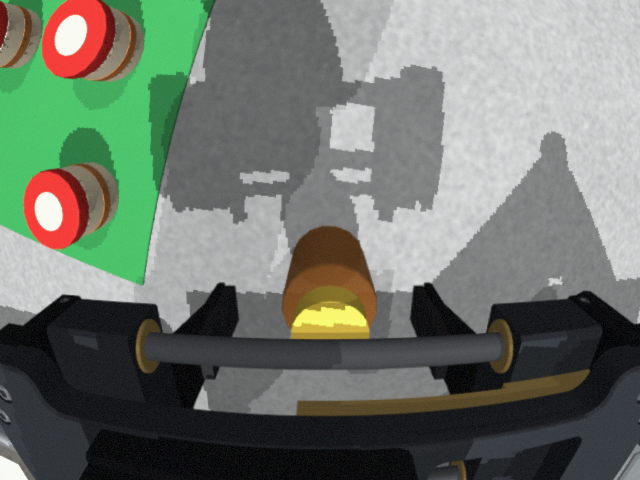

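The honey sits centred between the fingers in the wrist view (330,300). I'll descend and grip.

{"name": "jog_arm", "arguments": {
  "rows": "-0.2 0.1 1.5 0 0 0 -1; 0 0 1.4 0 0 0 -1; 0 0 0 0 0 0 1; 0 0 0 0 0 0 1; 0 0 0 0 0 0 1",
  "force": 25
}}

```text
time: 4.2
position: [0.5079, -0.1202, 0.044]
tool_rot: [-0.14, 3.138, -0.0]
ft_force: [0.1, 0.2, -0.3]
grip_width: 0.747
grip_force: 0.0
```

{"name": "jog_arm", "arguments": {
  "rows": "0 0 0 0 0 0 1; 0 0 0 0 0 0 1; 0 0 -1 0 0 0 1; 0 0 -1 0 0 0 1; 0 0 -1 0 0 0 1"
}}

```text
time: 4.82
position: [0.5075, -0.1202, 0.0743]
tool_rot: [-0.14, 3.138, 0.0]
ft_force: [-0.6, 0.3, -2.7]
grip_width: 0.542
grip_force: 25.0
```

{"name": "jog_arm", "arguments": {
  "rows": "0 0 -5 0 0 0 1; 0.5 0 -5 0 0 0 1; 0.5 0 -5 0 0 0 1; 0.5 0 -5 0 0 0 1; 0.5 0 -3 0 0 0 1"
}}

```text
time: 5.45
position: [0.4878, -0.1225, 0.3069]
tool_rot: [-0.139, 3.134, 0.0]
ft_force: [0.2, -0.2, -2.9]
grip_width: 0.54
grip_force: 25.0
```

{"name": "jog_arm", "arguments": {
  "rows": "0 4.6 0 0 0 0 1; 0 4.6 0 0 0 0 1; 0 4.6 0 0 0 0 1; 0 4.6 0 0 0 0 1; 0 4.6 0 0 0 0 1"
}}

```text
time: 6.08
position: [0.4666, 0.1082, 0.3042]
tool_rot: [-0.139, 3.138, 0.001]
ft_force: [0.6, 0.3, -2.6]
grip_width: 0.543
grip_force: 25.0
```

{"name": "jog_arm", "arguments": {
  "rows": "0 4.6 0 0 0 0 1; 0 4.6 0 0 0 0 1; 0 4.6 0 0 0 0 1; 0 4.6 0 0 0 0 1; 0 4.6 0 0 0 0 1"
}}

```text
time: 6.7
position: [0.4464, 0.3373, 0.3041]
tool_rot: [-0.139, 3.138, 0.0]
ft_force: [0.3, 0.2, -2.6]
grip_width: 0.549
grip_force: 25.0
```

```bash
python3 p.py .4525 .3393 .048
```

```text
tcp [0.4464 0.3373 0.3041] case [-17.2321  33.733   30.4132] t 6.7 w 0.5493662303480623 gf 24.998330511152744 F [ 0.3232  0.22   -2.5838]
shift cm [-0.6091  0.1476 25.6137] turn [-0.      0.0007 -0.0004]
```

{"name": "jog_arm", "arguments": {
  "rows": "-0.6 0.1 5 0 0 0 1; 0 0 5 0 0 0 1; 0 0 5 0 0 0 1; 0 0 5 0 0 0 1; 0 0 3 0 0 0 1"
}}

```text
time: 7.32
position: [0.4513, 0.3366, 0.0712]
tool_rot: [0.14, -3.136, 0.004]
ft_force: [0.2, -0.9, -2.6]
grip_width: 0.545
grip_force: 25.0
```

{"name": "jog_arm", "arguments": {
  "rows": "0 0 1.2 0 0 0 1; 0 0 0.6 0 0 0 1; 0 0 0.3 0 0 0 1; 0 0 0.2 0 0 0 1; 0 0 0 0 0 0 1"
}}

```text
time: 7.95
position: [0.4528, 0.3381, 0.0512]
tool_rot: [-0.14, 3.138, 0.001]
ft_force: [-0.2, 0.6, -2.4]
grip_width: 0.545
grip_force: 25.0
```

{"name": "jog_arm", "arguments": {
  "rows": "0 0 0.2 0 0 0 1; 0 0 0.1 0 0 0 1; 0 0 0 0 0 0 1"
}}

```text
time: 8.32
position: [0.4523, 0.3378, 0.0475]
tool_rot: [0.14, -3.138, 0.0]
ft_force: [-0.0, 0.6, -2.7]
grip_width: 0.548
grip_force: 25.0
```

{"name": "jog_arm", "arguments": {
  "rows": "0 0 0.1 0 0 0 1; 0 0 0.1 0 0 0 1; 0 0 0 0 0 0 1"
}}

```text
time: 8.7
position: [0.4526, 0.338, 0.0468]
tool_rot: [-0.14, 3.138, 0.001]
ft_force: [-2.6, -1.6, 5.8]
grip_width: 0.548
grip_force: 25.0
```

The honey is down. I'll release, lift clear, and move to the right of the fold tube with closed fingers.

{"name": "jog_arm", "arguments": {
  "rows": "0 0 0 0 0 0 -1; 0 0 0 0 0 0 -1; 0 0 0 0 0 0 -1; 0 0 -3 0 0 0 -1; 0 0 -5 0 0 0 -1"
}}

```text
time: 9.32
position: [0.4512, 0.3368, 0.1245]
tool_rot: [0.14, -3.135, 0.005]
ft_force: [1.2, 0.1, 0.5]
grip_width: 0.976
grip_force: 0.0
```

{"name": "jog_arm", "arguments": {
  "rows": "0 0 -6 0 0 0 -1; 0 0 -6 0 0 0 -1; 0 0 -6 0 0 0 1; 0 -5 0 0 0 0 1; 0 -5 0 0 0 0 1"
}}

```text
time: 9.95
position: [0.4618, 0.2375, 0.3064]
tool_rot: [-0.142, 3.136, 0.001]
ft_force: [0.1, 0.5, 0.3]
grip_width: 0.742
grip_force: 0.0
```

{"name": "jog_arm", "arguments": {
  "rows": "0 -6 0 0 0 0 1; 0 -6 0 0 0 0 1; 0 -6 0 0 0 0 1; 0 -4.5 0 0 0 0 1; 0 0 0 0 0 0 1"
}}

```text
time: 10.58
position: [0.4816, 0.0095, 0.306]
tool_rot: [-0.127, 3.138, -0.0]
ft_force: [0.6, 1.3, -0.3]
grip_width: 0.174
grip_force: 0.0
```

Run:
```python
from p import *
plan(world([-.137,.012,.175]))
s=shot('scene');t=shot('top')
for d in (s,t):
    for a,c,_ in blobs(d,(22,150,120),(35,255,255),20): print('yel',c,onz(d,*c,.099))
big=np.hstack([cv2.resize(s['img'][90:330,150:400],(400,384)),cv2.resize(t['img'][150:330,160:400],(400,300)) if 0 else cv2.resize(t['img'][150:330,150:337],(400,384))])
cv2.imwrite('pics/b2.png',big)
```

```text
tcp [0.4816 0.0095 0.306 ] case [-16.6388   0.7749  30.5978] t 10.575 w 0.17435046737815546 gf 0.0 F [ 0.6197  1.3124 -0.344 ]
shift cm [-2.9206  0.4507 13.1011] turn [-0.0002  0.0011 -0.0078]
yel [230.2207 167.9655] [0.4505 0.3311 0.099 ]
yel [202.7347 270.2993] [0.45   0.3367 0.099 ]
```

View pics/b2.png

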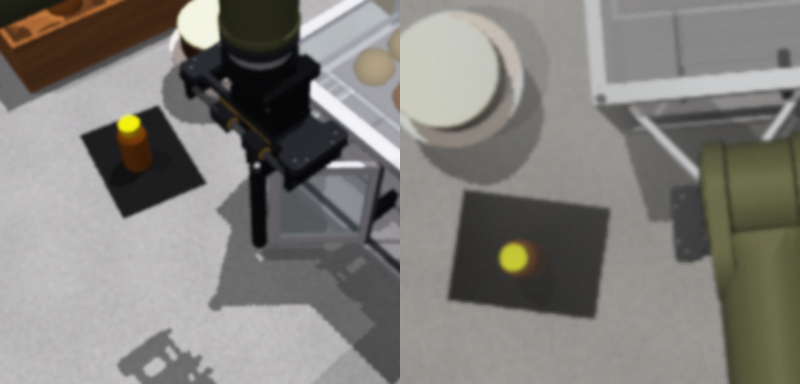

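The honey stands upright on the black mat. I'll descend beside the fold tube and push it left along its arc.

{"name": "jog_arm", "arguments": {
  "rows": "-1 0 0 0 0 0 1; -1 0 3 0 0 0 1; -0.6 0 4 0 0 0 1; 0 0 4 0 0 0 1; 0 0 2 0 0 0 1"
}}

```text
time: 11.3
position: [0.5065, 0.018, 0.1728]
tool_rot: [0.144, -3.135, 0.001]
ft_force: [0.5, 0.6, 0.2]
grip_width: 0.005
grip_force: 0.0
```

{"name": "jog_arm", "arguments": {
  "rows": "0 1.2 0 0 0 0 1; 0 1.2 0 0 0 0 1; 0.5 1 0 0 0 0 1; 0.5 1 0 0 0 0 1; 0.5 1 0 0 0 0 1"
}}

```text
time: 11.92
position: [0.4873, 0.0697, 0.1761]
tool_rot: [-0.14, 3.138, 0.001]
ft_force: [-0.4, -2.3, 0.8]
grip_width: 0.007
grip_force: 1.1
```

Run:
```python
from p import *
plan(world([-.17,.128,.175]))
cv2.imwrite('pics/d1.png',shot('scene')['img'][90:330,240:460])
```

```text
tcp [0.4873 0.0697 0.1761] case [-15.539    6.7195  17.6076] t 11.925 w 0.007446253053280262 gf 1.052214503288269 F [-0.4143 -2.254   0.7666]
shift cm [1.4591 6.0809 0.1104] turn [0.0007 0.0009 0.0003]
```

View pics/d1.png

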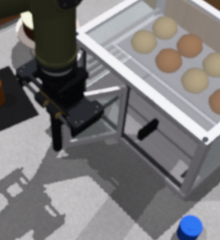

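The door is moving with the fingers (force about 2 N), so I'll continue along the arc.

{"name": "jog_arm", "arguments": {
  "rows": "0.4 1.2 0 0 0 0 1; 0.4 1.2 0 0 0 0 1; 0.4 1.2 0 0 0 0 1; 0.2 1.2 0 0 0 0 1; 0.1 1 0 0 0 0 1"
}}

```text
time: 12.6
position: [0.4673, 0.1265, 0.1756]
tool_rot: [-0.141, 3.138, 0.001]
ft_force: [-0.8, -1.5, -0.1]
grip_width: 0.003
grip_force: 0.6
```

{"name": "jog_arm", "arguments": {
  "rows": "0 0.5 0 0 0 0 1; 0 0.3 0 0 0 0 1; 0 0.2 0 0 0 0 1; 0 0 0 0 0 0 1; 0 0 0 0 0 0 1"
}}

```text
time: 13.22
position: [0.4669, 0.1305, 0.1755]
tool_rot: [0.134, -3.137, 0.009]
ft_force: [-1.1, -10.6, 4.2]
grip_width: 0.008
grip_force: 5.6
```

The stop is reached (about 10 N), so the door is folded back. I'll move right, open, and tilt for the tab.

{"name": "jog_arm", "arguments": {
  "rows": "0 -5 0 0 0 0 1; 0 -5 0 0 0 0 1; 0 -5 0 0 0 0 -1; 0 -0.5 0 0 -0.16 0 -1; 0 0 0 0 -0.16 0 -1"
}}

```text
time: 13.85
position: [0.4815, -0.02, 0.1757]
tool_rot: [-0.122, 2.814, 0.02]
ft_force: [-5.0, 1.8, 18.1]
grip_width: 0.26
grip_force: 0.0
```

{"name": "jog_arm", "arguments": {
  "rows": "0 0 0 0 -0.16 0 -1; 0 0 0 0 -0.16 0 -1; 0 0 0 0 0 0 -1; 0 0 0 0 0 0 -1"
}}

```text
time: 14.35
position: [0.5036, -0.0156, 0.159]
tool_rot: [-0.125, 2.636, 0.071]
ft_force: [0.2, -0.1, 0.3]
grip_width: 0.718
grip_force: 0.0
```

Run:
```python
from p import *
from p import DOWN
Rt=DOWN@R.from_rotvec([0,-.64,0]).as_matrix(); z=C.T@Rt[:,2]; print('z',z)
G=np.array([.018,-.025,.063]); T=G+.019*z
plan(world(T-.15*z),Rt)
w=shot('wrist');print('cam case',case(w['origin']))
t=shot('top','t3.png'); s=shot('scene')
print('tab proj',proj(t,world([.02,-.025,.08])),proj(t,world([.01,-.025,.08])),proj(s,world([.01,-.025,.08])),'fold exp',proj(s,world([-.1693,.1546,.222])))
big=np.hstack([cv2.resize(s['img'][100:300,290:490],(400,400)),cv2.resize(t['img'][140:290,230:380],(400,400))])
cv2.imwrite('pics/b3.png',big)
```

```text
z [ 0.5972 -0.     -0.8021]
tcp [ 0.5036 -0.0156  0.159 ] case [-14.6696  -1.9196  15.9043] t 14.35 w 0.7176679022463579 gf 0.0 F [ 0.2444 -0.0778  0.2635]
shift cm [-8.0086 -0.665   3.3662] turn [ 0.0303 -0.1359 -0.0043]
cam case [-0.2983 -0.0233  0.2597]
tab proj (np.float64(330.94217374985266), np.float64(191.0567200324123)) (np.float64(331.24580219860326), np.float64(194.65207418566123)) (np.float64(378.4190131184168), np.float64(222.0190862179348)) fold exp (np.float64(267.4409649570388), np.float64(177.04605978577388))
```

View pics/b3.png

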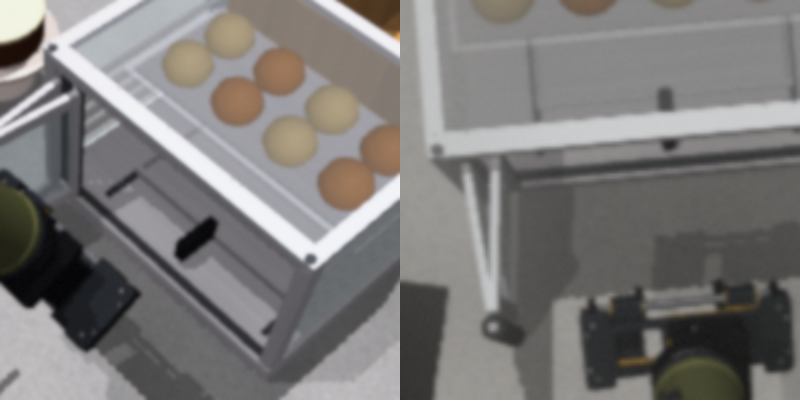

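Both leaves are folded at the left jamb, and the tab tip is at about (331,192) top and (379,222) scene, which matches the model. I'll move to the pre-grasp pose.

{"name": "jog_arm", "arguments": {
  "rows": "-4 -0.3 1.7 0 0 0 -1; -4 -0.3 1.7 0 0 0 -1; 0 0 0 0.03 -0.136 0 -1; 0 0 0 0 0 0 -1"
}}

```text
time: 15.0
position: [0.5865, -0.0103, 0.1627]
tool_rot: [-0.112, 2.508, 0.041]
ft_force: [-0.0, 0.3, -0.8]
grip_width: 1.004
grip_force: 0.0
```

```bash
cat > tab.py <<'E'
from p import *
import sys
def tabplan(pan,th,back,gx=.018):
    Rt=DOWN@R.from_rotvec([0,-th,0]).as_matrix(); z=C.T@Rt[:,2]
    plan(world(np.array([gx-pan,-.025,.063])+(.019-back)*z),Rt)
    print('J',ctrl.get_state()['joint_positions'])
if __name__=='__main__': tabplan(*map(float,sys.argv[1:]))
E
python3 tab.py 0 .64 0
python3 - <<'E'
from p import *
t=shot('top')
for c in (264.5,260.8),(265.5,261): print(case(onz(t,*c,.222)))
E
```

```text
tcp [ 0.5865 -0.0103  0.1627] case [-6.3687 -2.1296 16.2742] t 15.0 w 1.0038006807199646 gf 0.0 F [-0.0206  0.2706 -0.8111]
shift cm [-0.7175 -0.4228 14.7717] turn [ 0.0036 -0.0082 -0.0007]
J [-0.0373 -0.1692  0.0455  2.2492 -0.1291  0.4355  1.7698]
[-0.1648  0.1548  0.222 ]
[-0.1655  0.1524  0.222 ]
```

{"name": "jog_arm", "arguments": {
  "rows": "-0.7 -0.4 0 0 0 0 -1; 0 0 4 0 0 0 -1; 0 0 4 0 0 0 -1; 0 0 4 0 0 0 -1; 0 0 2 0 0 0 -1"
}}

```text
time: 15.68
position: [0.6813, -0.0089, 0.0587]
tool_rot: [-0.107, 2.499, 0.039]
ft_force: [0.4, 0.4, -0.6]
grip_width: 1.002
grip_force: 0.0
```

```bash
python3 tab.py 0 .64 0
```

```text
tcp [ 0.6813 -0.0089  0.0587] case [ 3.0945 -2.8327  5.8681] t 15.675 w 1.0024950877325638 gf 0.0 F [ 0.4445  0.3713 -0.6208]
shift cm [0.782  0.3298 0.7801] turn [ 0.0003  0.0006 -0.0034]
J [-0.0268  0.1945  0.0333  2.1383 -0.3518  0.1811  1.9861]
```

{"name": "jog_arm", "arguments": {
  "rows": "0.6 0.3 0.6 0 0 0 -1; 0 0 0 0 0 0 1; 0 0 0 0 0 0 1; 0 0 0 0 0 0 1; 0 0 0 0 0 0 1",
  "force": 30
}}

```text
time: 16.3
position: [0.6774, -0.0061, 0.0508]
tool_rot: [-0.107, 2.499, 0.038]
ft_force: [0.4, 0.5, -0.6]
grip_width: 0.632
grip_force: 0.0
```

{"name": "jog_arm", "arguments": {
  "rows": "0 0 0 0 0 0 1; 0 0 0 0 0 0 1; 0 0 0 0 0 0 1; 0 0 0 0 0 0 1; 0 0 0 0 0 0 1"
}}

```text
time: 16.92
position: [0.677, -0.004, 0.0499]
tool_rot: [-0.11, 2.501, 0.041]
ft_force: [-1.1, 4.0, 1.1]
grip_width: 0.183
grip_force: 30.0
```

{"name": "jog_arm", "arguments": {
  "rows": "1.2 0.1 -0.9 0 0 0 1; 2 0.1 -1.5 0 0 0 1; 2 0 -1.5 0 0 0 1; 2 0 -1.5 0 0 0 1; 0 0 0 0 0 0 1"
}}

```text
time: 17.55
position: [0.5853, -0.0126, 0.0498]
tool_rot: [-0.106, 2.501, 0.038]
ft_force: [-1.0, 0.4, -0.9]
grip_width: 0.179
grip_force: 30.0
```

```bash
python3 tab.py .2 .64 0
```

```text
tcp [ 0.5853 -0.0126  0.0498] case [-6.5067 -2.3528  4.9762] t 17.55 w 0.1790723572738798 gf 30.025247186422348 F [-0.9627  0.3771 -0.9459]
shift cm [ 8.5983 -0.1893 -6.1302] turn [-0.0006 -0.0017 -0.0045]
J [ 0.0521  0.0284 -0.0376  2.3509 -0.4456  0.14    2.0919]
```

The pan came about 92 mm. I'll release, go vertical, and regrip for the rest.

{"name": "jog_arm", "arguments": {
  "rows": "0 0 0 0 0 0 -1; 0 0 0 0 0 0 -1; 0 0 0 0 0 0 -1; 0 0 -4 0 0 0 -1; 0 0 -4 0 0 0 -1"
}}

```text
time: 18.18
position: [0.5391, -0.016, 0.1143]
tool_rot: [-0.107, 2.502, 0.039]
ft_force: [0.3, -0.1, 1.9]
grip_width: 0.662
grip_force: 0.0
```

{"name": "jog_arm", "arguments": {
  "rows": "0 0 0 0 0.16 0 -1; 0 0 0 0 0.16 0 -1; 0 0 0 0 0.16 0 -1; 0 0 0 0 0.16 0 -1; 0 0 0 0 0 0 -1"
}}

```text
time: 18.8
position: [0.5421, -0.0153, 0.1132]
tool_rot: [0.136, -3.137, -0.005]
ft_force: [-0.1, -0.0, -0.7]
grip_width: 0.999
grip_force: 0.0
```

```bash
python3 tab.py .095 0 0
```

```text
tcp [ 0.5421 -0.0153  0.1132] case [-10.8358  -2.2393  11.3168] t 18.8 w 0.9989310753108304 gf 0.0 F [-0.1224 -0.0062 -0.666 ]
shift cm [-3.1436 -0.2772  6.9126] turn [ 0.0033 -0.0011 -0.0021]
J [ 0.0962  0.1818 -0.1263  1.8499  0.0218  1.1127  1.62  ]
```

{"name": "jog_arm", "arguments": {
  "rows": "-3 -0.15 0 0 0 0 -1; 0 0 4 0 0 0 -1; 0 0 2.7 0 0 0 -1; 0 0 0 0 0 0 1; 0 0 0 0 0 0 1"
}}

```text
time: 19.42
position: [0.5701, -0.0149, 0.0488]
tool_rot: [-0.135, 3.137, 0.003]
ft_force: [0.8, 0.0, 0.0]
grip_width: 0.851
grip_force: 0.0
```

{"name": "jog_arm", "arguments": {
  "rows": "0 0 0 0 0 0 1; 0 0 0 0 0 0 1; 0 0 0 0 0 0 1; 0 0 0 0 0 0 1; 0 0 0 0 0 0 1"
}}

```text
time: 20.05
position: [0.5698, -0.0147, 0.0474]
tool_rot: [0.135, -3.138, -0.004]
ft_force: [-0.3, -0.3, 1.1]
grip_width: 0.284
grip_force: 0.0
```

{"name": "jog_arm", "arguments": {
  "rows": "2 0 0 0 0 0 1; 3 0 0 0 0 0 1; 3 0 0 0 0 0 1; 2 0 0 0 0 0 1; 0 0 0 0 0 0 1"
}}

```text
time: 20.68
position: [0.4691, -0.0236, 0.0474]
tool_rot: [0.134, -3.138, -0.003]
ft_force: [-0.2, 0.7, 0.4]
grip_width: 0.006
grip_force: 0.0
```

```bash
python3 tab.py .215 0 0
```

```text
tcp [ 0.4691 -0.0236  0.0474] case [-18.1783  -2.4132   4.744 ] t 20.675 w 0.00605515668510757 gf 0.0 F [-0.2289  0.7325  0.4496]
shift cm [ 1.5211 -0.0927  0.3452] turn [ 0.0022 -0.0009 -0.0034]
J [ 0.1173  0.1154 -0.1278  2.0758  0.0155  0.9524  1.6378]
```

The fingers weren't closed yet when I pulled. I need to see where the pan is.

Run:
```python
from p import *
t=shot('top');s=shot('scene')
big=np.hstack([cv2.resize(s['img'][120:320,290:490],(400,400)),cv2.resize(t['img'][140:290,230:380],(400,400))])
cv2.imwrite('pics/b4.png',big)
for p in (.07,.092,.11): print(p,proj(s,world([.01-p,-.025,.08])),proj(t,world([.01-p,-.025,.08])))
```

```text
0.07 (np.float64(357.1508455868233), np.float64(238.09170949062593)) (np.float64(333.3800000030677), np.float64(219.92374082859658))
0.092 (np.float64(350.2551348865076), np.float64(243.30288530626683)) (np.float64(334.05394477703874), np.float64(227.904119979918))
0.11 (np.float64(344.5351155062977), np.float64(247.62557631733006)) (np.float64(334.60649785884516), np.float64(234.447064245313))
```

View pics/b4.png

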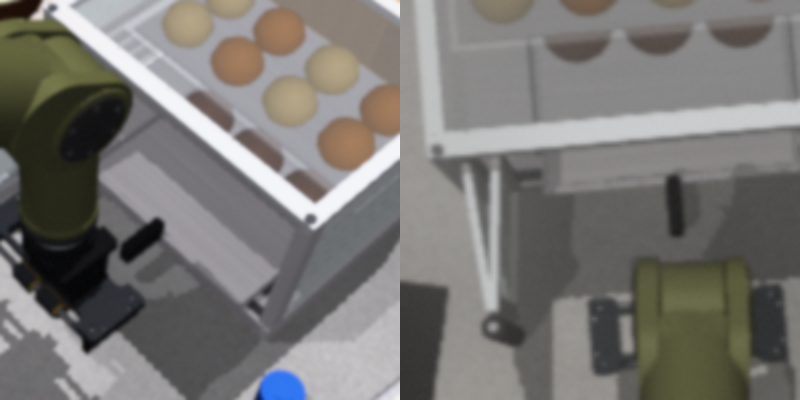

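The tab tip is at (334,228) top, so the pan is still 92 mm out. I'll reopen, re-enter and close fully this time.

{"name": "jog_arm", "arguments": {
  "rows": "0 0 0 0 0 0 -1; 0 0 0 0 0 0 -1; 0 0 0 0 0 0 -1; 0 0 0 0 0 0 -1; 0 0 0 0 0 0 -1"
}}

```text
time: 21.4
position: [0.4701, -0.0234, 0.0475]
tool_rot: [0.135, -3.138, -0.004]
ft_force: [0.1, 0.8, 0.3]
grip_width: 0.487
grip_force: 0.0
```

{"name": "jog_arm", "arguments": {
  "rows": "-3.5 0 0 0 0 0 -1; -3.5 0 0 0 0 0 -1; -3.5 0 0 0 0 0 -1; 0 0 0 0 0 0 1; 0 0 0 0 0 0 1"
}}

```text
time: 22.02
position: [0.5737, -0.0144, 0.0469]
tool_rot: [0.135, -3.136, -0.004]
ft_force: [-0.1, -0.3, 0.1]
grip_width: 0.767
grip_force: 0.0
```

{"name": "jog_arm", "arguments": {
  "rows": "0 0 0 0 0 0 1; 0 0 0 0 0 0 1; 0 0 0 0 0 0 1; 0 0 0 0 0 0 1; 0 0 0 0 0 0 1"
}}

```text
time: 22.65
position: [0.5747, -0.0143, 0.0475]
tool_rot: [0.135, -3.138, -0.004]
ft_force: [-0.3, -0.6, 0.0]
grip_width: 0.212
grip_force: 0.0
```

{"name": "jog_arm", "arguments": {
  "rows": "0 0 0 0 0 0 1; 0 0 0 0 0 0 1; 0 0 0 0 0 0 1"
}}

```text
time: 23.02
position: [0.5747, -0.0136, 0.0475]
tool_rot: [0.136, -3.138, -0.005]
ft_force: [-0.9, 3.7, 1.3]
grip_width: 0.178
grip_force: 30.0
```

Gripped (16 mm). I'll pull out about 123 mm.

{"name": "jog_arm", "arguments": {
  "rows": "1.5 0.1 0 0 0 0 1; 2.5 0.1 0 0 0 0 1; 2.5 0 0 0 0 0 1; 2.5 0 0 0 0 0 1; 2 0 0 0 0 0 1"
}}

```text
time: 23.65
position: [0.4639, -0.024, 0.0475]
tool_rot: [-0.133, 3.138, -0.0]
ft_force: [2.1, -2.5, -1.6]
grip_width: 0.18
grip_force: 30.0
```

{"name": "jog_arm", "arguments": {
  "rows": "1 0 0 0 0 0 1; 0.5 0 0 0 0 0 1; 0 0 0 0 0 0 1; 0 0 0 0 0 0 1"
}}

```text
time: 24.15
position: [0.452, -0.0251, 0.0475]
tool_rot: [-0.133, 3.135, -0.0]
ft_force: [7.2, -5.8, -7.9]
grip_width: 0.18
grip_force: 30.0
```

```bash
python3 tab.py .215 0 0
```

```text
tcp [ 0.452  -0.0251  0.0475] case [-19.8975  -2.411    4.7467] t 24.15 w 0.17958552013655174 gf 29.99494979158044 F [ 7.2358 -5.8304 -7.8565]
shift cm [-0.1965 -0.0881  0.3475] turn [-0.0003  0.0039 -0.004 ]
J [ 0.1229  0.0774 -0.1299  2.1178  0.0123  0.9432  1.642 ]
```

The pan is at its stop, fully out. I'll release, lift and re-measure the pots.

{"name": "jog_arm", "arguments": {
  "rows": "-0.2 0 0 0 0 0 -1; 0 0 0 0 0 0 -1; 0 0 0 0 0 0 -1; 0 0 -4 0 0 0 -1; 0 0 -5 0 0 0 -1"
}}

```text
time: 24.78
position: [0.4507, -0.0227, 0.1375]
tool_rot: [0.136, -3.135, -0.005]
ft_force: [1.4, -0.2, -0.0]
grip_width: 0.661
grip_force: 0.0
```

{"name": "jog_arm", "arguments": {
  "rows": "0 0 -5 0 0 0 -1; 0 -5.5 -3 0 0 0 -1; 0 -5.5 0 0 0 0 -1; 0 -5.5 0 0 0 0 -1; 0 -5.5 0 0 0 0 -1"
}}

```text
time: 25.4
position: [0.471, -0.2436, 0.2171]
tool_rot: [-0.136, 3.139, 0.004]
ft_force: [0.4, 0.8, 1.8]
grip_width: 1.001
grip_force: 0.0
```

```bash
cat > pots.py <<'E'
from p import *
def pots():
    for nm in ('top','scene'):
        d=shot(nm);img=d['img'].astype(int);m=((img[...,2]>140)&(img[...,1]<110)&(img[...,0]<110)).astype(np.uint8)
        cs,_=cv2.findContours(m,cv2.RETR_EXTERNAL,cv2.CHAIN_APPROX_NONE)
        for c in cs:
            if cv2.contourArea(c)>60:
                q,r=cv2.minEnclosingCircle(c);P=onz(d,*q,.055);Q=onz(d,*q,.092)
                if P[0]<.75 and P[1]<.3: print(nm,np.round(q),round(r,1),'mat',P[:2],'pan case',case(Q)[:2])
if __name__=='__main__':
    pots()
    plan([float(a) for a in sys.argv[1:4]])
E
python3 pots.py .4727 -.2925 .031
```

```text
scene [374. 442.] 14.2 mat [ 0.3474 -0.3748] pan case [-0.3407 -0.3643]
scene [396. 368.] 12.3 mat [ 0.4708 -0.2941] pan case [-0.216  -0.2977]
tcp [ 0.4693 -0.2492  0.2167] case [-20.1569 -24.8884  21.667 ] t 25.5 w 0.9986878833751338 gf 0.0 F [-0.0947  0.8431 -0.1768]
shift cm [-0.0312 -4.3286 18.5699] turn [-0.0007 -0.0016 -0.0122]
```

{"name": "jog_arm", "arguments": {
  "rows": "0 -4.4 3 0 0 -0.01 -1; 0 0 5 0 0 0 -1; 0 0 5 0 0 0 -1; 0 0 3 0 0 0 -1; 0 0 0 0 0 0 -1"
}}

```text
time: 26.12
position: [0.4727, -0.2839, 0.0543]
tool_rot: [0.151, -3.132, -0.009]
ft_force: [-0.4, -0.7, -0.1]
grip_width: 0.995
grip_force: 0.0
```

```bash
python3 p.py .472 -.293 .031; python3 -c "
from h import *
shot('wrist','w3.png')"
```

```text
tcp [ 0.4727 -0.2839  0.0543] case [-20.1298 -28.3726   5.4283] t 26.125 w 0.9952996307937385 gf 0.0 F [-0.4004 -0.737  -0.0788]
shift cm [ 0.1468 -0.9134  2.3236] turn [ 0.006  -0.0054  0.0077]
```

View pics/w3.png

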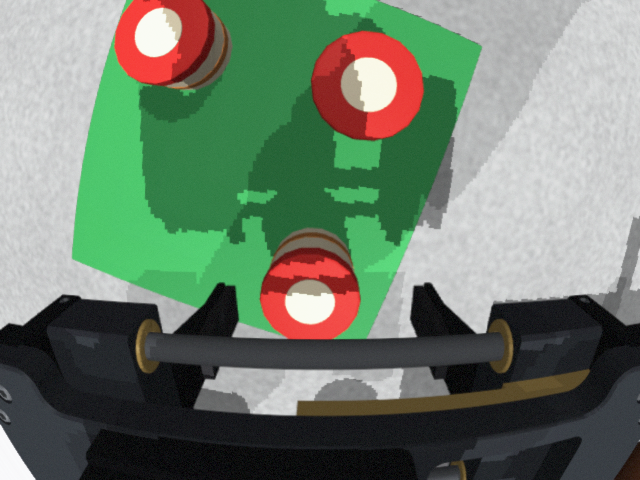

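The pot lies between the fingers (310,300), slightly toward -y, as computed. I'll correct and grip.

{"name": "jog_arm", "arguments": {
  "rows": "0.1 -0.8 0.8 0 0 0 -1; 0 0 1.5 0 0 0 -1; 0 0 0 0 0 0 1; 0 0 0 0 0 0 1; 0 0 0 0 0 0 1",
  "force": 20
}}

```text
time: 26.8
position: [0.4748, -0.2939, 0.0342]
tool_rot: [-0.151, 3.138, 0.003]
ft_force: [0.1, 0.1, -0.0]
grip_width: 0.744
grip_force: 0.0
```

{"name": "jog_arm", "arguments": {
  "rows": "0 0 0 0 0 0 1; 0 0 0 0 0 0 1; 0 0 0 0 0 0 1; 0 0 -2 0 0 0 1; 0 0 -3 0 0 0 1"
}}

```text
time: 27.42
position: [0.4733, -0.2935, 0.083]
tool_rot: [0.151, -3.135, -0.006]
ft_force: [0.3, -0.8, -1.6]
grip_width: 0.568
grip_force: 20.0
```

```bash
python3 p.py -.105 -.115 .067 case
```

```text
tcp [ 0.4733 -0.2935  0.083 ] case [-20.158  -29.3376   8.295 ] t 27.425 w 0.5675033095877994 gf 19.999840557575226 F [ 0.3083 -0.7783 -1.5525]
shift cm [-9.7874 17.7637  1.6303] turn [ 0.0037 -0.0031  0.007 ]
```

{"name": "jog_arm", "arguments": {
  "rows": "0 0 -4 0 0 0 1; 0 0 -4 0 0 0.007 1; -2.5 4.5 0 0 0 0 1; -2.5 4.5 0 0 0 0 1; -2.5 4.5 0 0 0 0 1"
}}

```text
time: 28.05
position: [0.5375, -0.1519, 0.1639]
tool_rot: [0.139, -3.138, -0.003]
ft_force: [0.4, 0.0, -0.6]
grip_width: 0.564
grip_force: 20.0
```

{"name": "jog_arm", "arguments": {
  "rows": "-2.3 4.3 0 0 0 0 1; 0 0 2 0 0 0 1; 0 0 2 0 0 0 1; 0 0 2 0 0 0 1; 0 0 0 0 0 0 1"
}}

```text
time: 28.68
position: [0.5545, -0.1079, 0.1021]
tool_rot: [0.14, -3.134, -0.005]
ft_force: [-0.3, 0.5, -1.6]
grip_width: 0.57
grip_force: 20.0
```

Run:
```python
from p import *
plan(world([-.105,-.115,.0705]))
cv2.imwrite('pics/s5.png',shot('scene')['img'][120:420,230:530])
```

```text
tcp [ 0.5545 -0.1079  0.1021] case [-10.4145 -11.5655  10.2117] t 28.675 w 0.5704634630356227 gf 19.99989777803421 F [-0.2971  0.5117 -1.598 ]
shift cm [0.0708 0.0555 3.1622] turn [ 0.0032 -0.0047  0.    ]
```

View pics/s5.png

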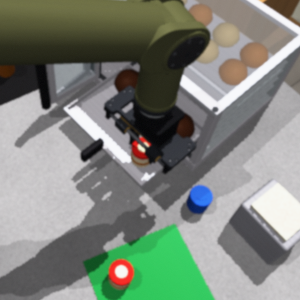

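The pot is over the front right of the pan. I'll lower it gently.

{"name": "jog_arm", "arguments": {
  "rows": "0 0 1 0 0 0 1; 0 0 1 0 0 0 1; 0 0 0.6 0 0 0 1; 0 0 0.3 0 0 0 1; 0 0 0 0 0 0 1"
}}

```text
time: 29.35
position: [0.5562, -0.1079, 0.075]
tool_rot: [0.14, -3.138, -0.004]
ft_force: [0.7, -0.6, -2.0]
grip_width: 0.568
grip_force: 20.0
```

{"name": "jog_arm", "arguments": {
  "rows": "0 0 0.1 0 0 0 1; 0 0 0.1 0 0 0 1; 0 0 0 0 0 0 1"
}}

```text
time: 29.72
position: [0.5563, -0.1079, 0.0732]
tool_rot: [0.14, -3.138, -0.004]
ft_force: [0.8, 0.0, -0.9]
grip_width: 0.567
grip_force: 20.0
```

{"name": "jog_arm", "arguments": {
  "rows": "0 0 0.1 0 0 0 1; 0 0 0.1 0 0 0 1; 0 0 0 0 0 0 1"
}}

```text
time: 30.1
position: [0.5563, -0.1079, 0.0711]
tool_rot: [0.14, -3.138, -0.004]
ft_force: [-0.6, -0.3, -0.9]
grip_width: 0.565
grip_force: 20.0
```

{"name": "jog_arm", "arguments": {
  "rows": "0 0 0.1 0 0 0 1; 0 0 0.1 0 0 0 1; 0 0 0 0 0 0 1"
}}

```text
time: 30.48
position: [0.5577, -0.1078, 0.071]
tool_rot: [-0.14, 3.136, 0.003]
ft_force: [-1.1, 0.5, 6.7]
grip_width: 0.567
grip_force: 20.0
```

The pot is on the pan floor. I'll release and go to the pot near (0.369, -0.277).

{"name": "jog_arm", "arguments": {
  "rows": "0 0 0 0 0 0 0; 0 0 0 0 0 0 -1; 0 0 0 0 0 0 -1; 0 0 -4 0 0 0 -1; 0 0 -5 0 0 0 -1"
}}

```text
time: 31.1
position: [0.5551, -0.1079, 0.1586]
tool_rot: [0.14, -3.134, -0.005]
ft_force: [0.3, -1.0, -0.1]
grip_width: 0.928
grip_force: 0.0
```

{"name": "jog_arm", "arguments": {
  "rows": "5 -3.8 -1 0 0 0 -1; 5 -3.8 0 0 0 0 -1; 5 -3.8 0 0 0 0 -1; 0 0 0 0 0 0 -1"
}}

```text
time: 31.6
position: [0.4144, -0.238, 0.1688]
tool_rot: [0.126, -3.138, -0.002]
ft_force: [1.6, 0.6, 0.9]
grip_width: 0.999
grip_force: 0.0
```

```bash
python3 pots.py .3695 -.2770 .034
```

```text
top [368. 233.] 9.5 mat [ 0.5583 -0.1107] pan case [-0.1043 -0.1159]
scene [374. 442.] 14.3 mat [ 0.3488 -0.3753] pan case [-0.3395 -0.3649]
scene [351. 392.] 12.7 mat [ 0.3693 -0.2773] pan case [-0.3115 -0.2731]
tcp [ 0.4182 -0.234   0.1688] case [-25.1151 -22.9183  16.8815] t 31.7 w 1.003187273378589 gf 0.0 F [-0.0868 -0.1783  0.1362]
shift cm [ 5.2339 -3.8941 13.469 ] turn [ 0.0027  0.0004 -0.0015]
```

{"name": "jog_arm", "arguments": {
  "rows": "2.6 -2 2 0 0 0 -1; 2.6 -1.9 2 0 0 0 -1; 0 0 4 0 0 0 -1; 0 0 3 0 0 0 -1; 0 0 0 0 0 0 -1"
}}

```text
time: 32.33
position: [0.3693, -0.2748, 0.0565]
tool_rot: [0.144, -3.133, -0.009]
ft_force: [-0.7, -0.3, 0.1]
grip_width: 0.998
grip_force: 0.0
```

```bash
python3 p.py .3693 -.2773 .034
```

```text
tcp [ 0.3693 -0.2748  0.0565] case [-30.3521 -26.5456   5.6516] t 32.325 w 0.9977526628369074 gf 0.0 F [-0.6711 -0.3419  0.1288]
shift cm [ 0.0098 -0.2636  2.2502] turn [ 0.0057 -0.0048  0.0028]
```

{"name": "jog_arm", "arguments": {
  "rows": "0 -0.2 1.2 0 0 0 -1; 0 0 1 0 0 0 -1; 0 0 0 0 0 0 1; 0 0 0 0 0 0 1; 0 0 0 0 0 0 1"
}}

```text
time: 32.95
position: [0.3704, -0.2793, 0.0372]
tool_rot: [-0.14, 3.138, 0.003]
ft_force: [0.1, 0.4, -0.3]
grip_width: 0.742
grip_force: 0.0
```

{"name": "jog_arm", "arguments": {
  "rows": "0 0 0 0 0 0 1; 0 0 0 0 0 0 1; 0 0 0 0 0 0 1; 0 0 0 0 0 0 1"
}}

```text
time: 33.45
position: [0.3702, -0.2789, 0.0369]
tool_rot: [0.14, -3.138, -0.004]
ft_force: [-0.3, 0.8, 4.4]
grip_width: 0.567
grip_force: 20.0
```

{"name": "jog_arm", "arguments": {
  "rows": "0 0 -3 0 0 0 1; 0 0 -5 0 0 0 1; 0 0 -5 0 0 0 1; 0 0 0 0 0 0 1"
}}

```text
time: 33.95
position: [0.3725, -0.2813, 0.1706]
tool_rot: [-0.139, 3.132, -0.004]
ft_force: [0.1, 0.0, -1.2]
grip_width: 0.567
grip_force: 20.0
```

```bash
python3 p.py -.07 -.04 .0705 case
```

```text
tcp [ 0.3725 -0.2813  0.1706] case [-30.0863 -27.2197  17.0618] t 33.95 w 0.5665512666351532 gf 19.999895989894867 F [ 0.1467  0.0441 -1.1682]
shift cm [-23.0198  23.2497  10.095 ] turn [-0.0028  0.0065 -0.0001]
```

{"name": "jog_arm", "arguments": {
  "rows": "-3.8 3.9 0 0 0 0 1; -3.8 3.9 0 0 0 0 1; -3.8 3.9 0 0 0 0 1; -3.8 3.9 0 0 0 0 1; -3.8 3.9 0 0 0 0 1"
}}

```text
time: 34.58
position: [0.5421, -0.067, 0.1653]
tool_rot: [0.139, -3.136, -0.004]
ft_force: [0.8, -0.9, -1.0]
grip_width: 0.564
grip_force: 20.0
```

{"name": "jog_arm", "arguments": {
  "rows": "-3.5 3.8 0 0 0 0 1; 0 0 2 0 0 0 1; 0 0 2 0 0 0 1; 0 0 2 0 0 0 1; 0 0 0 0 0 0 1"
}}

```text
time: 35.2
position: [0.571, -0.0272, 0.1038]
tool_rot: [0.14, -3.132, -0.004]
ft_force: [-0.2, 0.0, -1.4]
grip_width: 0.565
grip_force: 20.0
```

```bash
python3 p.py -.07 -.04 .0745 case
```

```text
tcp [ 0.571  -0.0272  0.1038] case [-8.0542 -3.6797 10.3789] t 35.2 w 0.5649914212823035 gf 19.999937117099762 F [-0.2383  0.0182 -1.3761]
shift cm [-1.0735 -0.3291  2.9209] turn [ 0.003  -0.0066  0.0001]
```

{"name": "jog_arm", "arguments": {
  "rows": "-0.8 -0.3 0.6 0 0 0 1; 0 0 1 0 0 0 1; 0 0 0.7 0 0 0 1; 0 0 0.3 0 0 0 1; 0 0 0 0 0 0 1"
}}

```text
time: 35.83
position: [0.5815, -0.0293, 0.081]
tool_rot: [0.14, -3.138, -0.004]
ft_force: [0.2, 0.2, -1.1]
grip_width: 0.568
grip_force: 20.0
```

{"name": "jog_arm", "arguments": {
  "rows": "0 0 0.1 0 0 0 1; 0 0 0.1 0 0 0 1; 0 0 0 0 0 0 1"
}}

```text
time: 36.2
position: [0.5817, -0.0293, 0.0792]
tool_rot: [0.14, -3.138, -0.004]
ft_force: [-0.6, -0.2, -0.6]
grip_width: 0.569
grip_force: 20.0
```

{"name": "jog_arm", "arguments": {
  "rows": "0 0 0.1 0 0 0 1; 0 0 0.1 0 0 0 1; 0 0 0 0 0 0 1"
}}

```text
time: 36.58
position: [0.5816, -0.0293, 0.077]
tool_rot: [0.14, -3.138, -0.004]
ft_force: [-0.1, 0.1, -2.0]
grip_width: 0.567
grip_force: 20.0
```

{"name": "jog_arm", "arguments": {
  "rows": "0 0 0.1 0 0 0 1; 0 0 0.1 0 0 0 1; 0 0 0 0 0 0 1"
}}

```text
time: 36.95
position: [0.5817, -0.0293, 0.075]
tool_rot: [0.14, -3.138, -0.004]
ft_force: [0.2, -0.1, -1.4]
grip_width: 0.569
grip_force: 20.0
```

{"name": "jog_arm", "arguments": {
  "rows": "0 0 0.1 0 0 0 1; 0 0 0 0 0 0 1"
}}

```text
time: 37.2
position: [0.5817, -0.0293, 0.0741]
tool_rot: [0.14, -3.138, -0.004]
ft_force: [-0.2, 0.8, -2.0]
grip_width: 0.567
grip_force: 20.0
```

{"name": "jog_arm", "arguments": {
  "rows": "0 0 0.1 0 0 0 1; 0 0 0 0 0 0 1; 0 0 0.1 0 0 0 1; 0 0 0 0 0 0 1"
}}

```text
time: 37.7
position: [0.5831, -0.0292, 0.0739]
tool_rot: [-0.14, 3.136, 0.004]
ft_force: [-1.1, 0.8, 7.8]
grip_width: 0.568
grip_force: 20.0
```

{"name": "jog_arm", "arguments": {
  "rows": "0 0 0 0 0 0 -0.5; 0 0 0 0 0 0 -0.5; 0 0 0 0 0 0 -0.5; 0 0 -4 0 0 0 -0.5; 0 0 -5 0 0 0 -1"
}}

```text
time: 38.33
position: [0.5806, -0.0295, 0.1615]
tool_rot: [0.14, -3.134, -0.004]
ft_force: [1.3, 0.1, 0.6]
grip_width: 0.8
grip_force: 0.0
```

{"name": "jog_arm", "arguments": {
  "rows": "3.8 -4.6 0 0 0 0 -1; 3.8 -4.6 0 0 0 0 -1; 3.8 -4.6 0 0 0 0 -1; 3.8 -4.6 0 0 0 0 -1; 3.8 -4.6 0 0 0 0 -1"
}}

```text
time: 38.95
position: [0.4117, -0.2769, 0.1617]
tool_rot: [-0.14, 3.138, 0.003]
ft_force: [0.1, -1.1, -0.5]
grip_width: 0.999
grip_force: 0.0
```

```bash
python3 pots.py .3487 -.3745 .034
```

```text
top [368. 232.] 9.5 mat [ 0.5592 -0.1104] pan case [-0.1034 -0.1157]
scene [374. 442.] 13.8 mat [ 0.3491 -0.3745] pan case [-0.3391 -0.3642]
tcp [ 0.408  -0.282   0.1617] case [-26.5587 -27.6131  16.169 ] t 39.05 w 1.0033373293675338 gf 0.0 F [-0.2287  0.5935  0.5199]
shift cm [ 6.6006 -8.756  12.7854] turn [-0.0001 -0.0023 -0.0113]
```

{"name": "jog_arm", "arguments": {
  "rows": "3.3 -4.4 0 0 0 -0.01 -1; 3.3 -4.4 3 0 0 0 -1; 0 0 4 0 0 0 -1; 0 0 3.5 0 0 0 -1; 0 0 0 0 0 0 -1"
}}

```text
time: 39.67
position: [0.3538, -0.3669, 0.0539]
tool_rot: [0.155, -3.132, -0.011]
ft_force: [-0.0, 0.5, -0.3]
grip_width: 0.998
grip_force: 0.0
```

```bash
python3 p.py .3490 -.3745 .034
```

```text
tcp [ 0.3538 -0.3669  0.0539] case [-32.7141 -35.5816   5.3898] t 39.675 w 0.9982426192822403 gf 0.0 F [-0.0138  0.5053 -0.2545]
shift cm [ 0.5412 -0.7244  1.9875] turn [ 0.007  -0.005   0.0102]
```

{"name": "jog_arm", "arguments": {
  "rows": "0.5 -0.7 1 0 0 0.01 -1; 0 0 1 0 0 0 -1; 0 0 0 0 0 0 -1; 0 0 0 0 0 0 1; 0 0 0 0 0 0 1"
}}

```text
time: 40.3
position: [0.3517, -0.3765, 0.037]
tool_rot: [-0.14, 3.138, 0.003]
ft_force: [0.4, -0.0, 0.5]
grip_width: 0.848
grip_force: 0.0
```

{"name": "jog_arm", "arguments": {
  "rows": "0 0 0 0 0 0 1; 0 0 0 0 0 0 1; 0 0 0 0 0 0 1; 0 0 0 0 0 0 1; 0 0 0 0 0 0 1"
}}

```text
time: 40.92
position: [0.3513, -0.3762, 0.0366]
tool_rot: [0.14, -3.138, -0.004]
ft_force: [-0.6, 1.3, 2.0]
grip_width: 0.566
grip_force: 20.0
```

{"name": "jog_arm", "arguments": {
  "rows": "0 0 -3 0 0 0 1; 0 0 -5 0 0 0 1; 0 0 -5 0 0 0 1; 0 0 0 0 0 0 1"
}}

```text
time: 41.42
position: [0.3534, -0.3792, 0.1708]
tool_rot: [-0.139, 3.132, -0.006]
ft_force: [0.4, -0.7, -0.2]
grip_width: 0.563
grip_force: 20.0
```

```bash
python3 p.py -.105 .033 .075 case
```

```text
tcp [ 0.3534 -0.3792  0.1708] case [-32.8636 -36.8009  17.0821] t 41.425 w 0.5631440959668504 gf 19.999862015247345 F [ 0.4344 -0.7171 -0.2107]
shift cm [-22.2977  40.147    9.5423] turn [-0.0042  0.0058 -0.0003]
```

{"name": "jog_arm", "arguments": {
  "rows": "-2.8 5 0 0 0 0 1; -2.8 5 0 0 0 0 1; -2.8 5 0 0 0 0 1; -2.8 5 0 0 0 0 1; -2.8 5 0 0 0 0 1"
}}

```text
time: 42.05
position: [0.4683, -0.1135, 0.1656]
tool_rot: [0.139, -3.137, -0.004]
ft_force: [1.3, -0.6, -1.3]
grip_width: 0.574
grip_force: 20.0
```

{"name": "jog_arm", "arguments": {
  "rows": "-2.8 5 0 0 0 0 1; -2.8 5 0 0 0 0 1; -2.5 4.5 0 0 0 0 1; 0 0 0 0 0 0 1"
}}

```text
time: 42.55
position: [0.5363, 0.0418, 0.1656]
tool_rot: [0.152, -3.136, -0.007]
ft_force: [-0.5, -0.4, -0.8]
grip_width: 0.57
grip_force: 20.0
```

```bash
python3 p.py -.105 .033 .075 case
```

```text
tcp [0.5363 0.0418 0.1656] case [-10.9014   3.4997  16.5622] t 42.55 w 0.5703150539964887 gf 20.00013828277588 F [-0.5247 -0.4363 -0.8077]
shift cm [-0.4183 -0.247   9.0603] turn [ 0.0049 -0.0021  0.0081]
```

{"name": "jog_arm", "arguments": {
  "rows": "-0.3 -0.2 2.5 0 0 0.008 1; 0 0 2.5 0 0 0 1; 0 0 2 0 0 0 1; 0 0 1 0 0 0 1; 0 0 0 0 0 0 1"
}}

```text
time: 43.18
position: [0.5385, 0.0341, 0.0863]
tool_rot: [0.126, -3.136, -0.003]
ft_force: [-0.3, -0.2, -0.7]
grip_width: 0.567
grip_force: 20.0
```

{"name": "jog_arm", "arguments": {
  "rows": "0 0 0.1 0 0 0 1; 0 0 0.1 0 0 0 1; 0 0 0 0 0 0 1"
}}

```text
time: 43.55
position: [0.5397, 0.0349, 0.0859]
tool_rot: [-0.127, 3.139, 0.004]
ft_force: [-0.1, -1.2, -0.6]
grip_width: 0.562
grip_force: 20.0
```

{"name": "jog_arm", "arguments": {
  "rows": "0 0 0.1 0 0 0 1; 0 0 0.1 0 0 0 1; 0 0 0 0 0 0 1"
}}

```text
time: 43.92
position: [0.5393, 0.0349, 0.0833]
tool_rot: [0.127, -3.138, -0.004]
ft_force: [-0.2, -0.4, -1.7]
grip_width: 0.568
grip_force: 20.0
```

{"name": "jog_arm", "arguments": {
  "rows": "0 0.2 0.4 0 0 0 1; 0 0 0.2 0 0 0 1; 0 0 0 0 0 0 1"
}}

```text
time: 44.3
position: [0.539, 0.0369, 0.0771]
tool_rot: [0.127, -3.138, -0.004]
ft_force: [-1.0, 0.3, -1.1]
grip_width: 0.563
grip_force: 20.0
```

{"name": "jog_arm", "arguments": {
  "rows": "0 0 0.1 0 0 0 1; 0 0 0.1 0 0 0 1; 0 0 0 0 0 0 1"
}}

```text
time: 44.68
position: [0.5392, 0.0369, 0.0754]
tool_rot: [0.127, -3.138, -0.004]
ft_force: [-0.7, 0.4, -0.7]
grip_width: 0.565
grip_force: 20.0
```

{"name": "jog_arm", "arguments": {
  "rows": "0 0 0.1 0 0 0 1; 0 0 0.1 0 0 0 1; 0 0 0 0 0 0 1"
}}

```text
time: 45.05
position: [0.5394, 0.0369, 0.0736]
tool_rot: [0.127, -3.139, -0.004]
ft_force: [-0.6, 0.1, 1.0]
grip_width: 0.563
grip_force: 20.0
```

{"name": "jog_arm", "arguments": {
  "rows": "0 0 0 0 0 0 -0.4; 0 0 0 0 0 0 -0.4; 0 0 0 0 0 0 -0.4; 0 0 -3 0 0 0 -0.4; 0 0 -5 0 0 0 -0.4"
}}

```text
time: 45.68
position: [0.5377, 0.0366, 0.1525]
tool_rot: [0.127, -3.134, -0.004]
ft_force: [1.0, 0.1, 0.6]
grip_width: 0.7
grip_force: 0.0
```

{"name": "jog_arm", "arguments": {
  "rows": "5 -2 -1 0 0 0 -1; 5 -2 0 0 0 0 -1; 2 0 0 0 0 0 -1; 0 0 0 0 0 0 -1"
}}

```text
time: 46.18
position: [0.4222, -0.0133, 0.1637]
tool_rot: [-0.126, 3.139, 0.003]
ft_force: [0.2, 0.6, -0.7]
grip_width: 0.982
grip_force: 0.0
```

```bash
python3 pots.py .5 0 .1; python3 tab.py .215 0 0
python3 - <<'E'
from h import *
t=shot('top');s=shot('scene')
cv2.imwrite('pics/b6.png',np.hstack([cv2.resize(s['img'][120:330,260:470],(400,400)),cv2.resize(t['img'][140:290,250:400],(400,400))]))
E
```

```text
top [315. 239.] 9.3 mat [0.5395 0.0369] pan case [-0.1097  0.0291]
top [368. 232.] 9.0 mat [ 0.5605 -0.1112] pan case [-0.1022 -0.1166]
scene [373. 273.] 11.7 mat [ 0.5726 -0.0979] pan case [-0.102 -0.119]
scene [360. 244.] 10.8 mat [ 0.5969 -0.0175] pan case [-0.0719 -0.0442]
scene [329. 231.] 10.0 mat [0.5588 0.0536] pan case [-0.1022  0.0269]
tcp [ 0.4238 -0.0126  0.1638] case [-22.587   -0.9179  16.3775] t 46.275 w 0.9948374253557059 gf 0.0 F [ 0.9176 -0.0049 -0.4136]
shift cm [-7.6859  0.6231  6.3882] turn [ 0.0022  0.0012 -0.0074]
tcp [ 0.4238 -0.0126  0.1638] case [-22.587   -0.9179  16.3775] t 46.275 w 0.9948374253557059 gf 0.0 F [ 0.9176 -0.0049 -0.4136]
shift cm [-2.8843 -1.5871 11.9775] turn [ 0.0022  0.0012 -0.0074]
J [ 0.1189 -0.118  -0.1395  2.0498 -0.02    1.2077  1.6398]
```

View pics/b6.png

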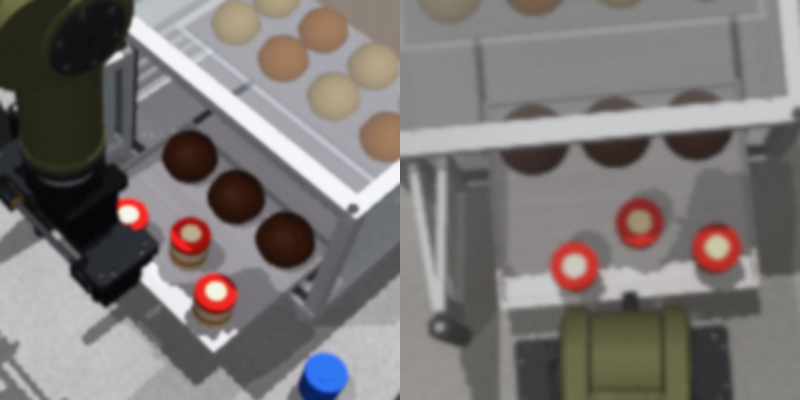

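Three pots stand upright on the pan (top (315,239), (338,223), (368,232)). Next I push the pan in with closed fingertips on the tab's end, vertical at first.

{"name": "jog_arm", "arguments": {
  "rows": "0 -1.5 0 0 0 -0.007 1; 0 0 0 0 0 0 1; 0 0 0 0 0 0 1; 0 0 3 0 0 0 1; 0 0 3 0 0 0 1"
}}

```text
time: 47.0
position: [0.4247, -0.027, 0.1029]
tool_rot: [-0.14, 3.138, 0.004]
ft_force: [0.4, -0.6, -0.0]
grip_width: 0.52
grip_force: 0.0
```

{"name": "jog_arm", "arguments": {
  "rows": "0 0 3 0 0 0 1; 0 0 1.5 0 0 0 1; 0 0 0 0 0 0 1; 0 0 0 0 0 0 1"
}}

```text
time: 47.5
position: [0.4251, -0.0275, 0.0593]
tool_rot: [-0.138, 3.137, 0.003]
ft_force: [-0.2, -0.6, 0.5]
grip_width: 0.062
grip_force: 0.0
```

```bash
python3 p.py -.215 -.0245 .058 case
```

```text
tcp [ 0.4251 -0.0275  0.0593] case [-22.594   -2.4116   5.934 ] t 47.5 w 0.06216492383318014 gf 0.0 F [-0.2206 -0.5794  0.4632]
shift cm [-1.0939 -0.0378  0.1355] turn [ 0.0021  0.0014 -0.0008]
```

{"name": "jog_arm", "arguments": {
  "rows": "-0.6 0 0 0 0 0 1; -0.6 0 0 0 0 0 1; -0.7 0 0 0 0 0 1; -0.8 0 0 0 0 0 1; -0.9 0 0 0 0 0 1"
}}

```text
time: 48.12
position: [0.4603, -0.0244, 0.0582]
tool_rot: [0.138, -3.137, -0.004]
ft_force: [-2.4, -0.0, 1.2]
grip_width: 0.007
grip_force: 1.0
```

{"name": "jog_arm", "arguments": {
  "rows": "-1 0 0 0 0 0 1; -1 0 0 0 0 0 1; -1 0 0 0 0 0 1; -1 0 0 0 0 0 1; -1 0 0 0 0 0 1"
}}

```text
time: 48.75
position: [0.5104, -0.0197, 0.0582]
tool_rot: [0.139, -3.138, -0.004]
ft_force: [-2.1, 0.6, 1.8]
grip_width: 0.005
grip_force: 1.0
```

{"name": "jog_arm", "arguments": {
  "rows": "-1 0 0 0 0 0 1; -1 0 0 0 0 0 1; -1 0 0 0 0 0 1; -1 0 0 0 0 0 1; -1 0 0 0 0 0 1"
}}

```text
time: 49.38
position: [0.5602, -0.0156, 0.0582]
tool_rot: [0.138, -3.138, -0.004]
ft_force: [-3.0, 1.7, 0.1]
grip_width: 0.002
grip_force: 1.0
```

```bash
python3 p.py -.06 -.024 .06 case; python3 pots.py 0 0 0
```

```text
tcp [ 0.5602 -0.0156  0.0582] case [-9.0352 -2.4227  5.8173] t 49.375 w 0.00230401256919571 gf 0.9987006336450577 F [-2.9574  1.7479  0.1046]
shift cm [-3.0351  0.0259 -0.1843] turn [ 0.0024 -0.0006 -0.0009]
tcp [ 0.5616 -0.0159  0.0586] case [-8.8986 -2.4647  5.8609] t 49.475 w 0.00045830170847165297 gf 0.0 F [ 0.4113 -0.2185  0.2398]
shift cm [55.8113  6.5111  5.7478] turn [ 0.0018  0.0022 -0.0009]
```

{"name": "jog_arm", "arguments": {
  "rows": "-0.6 0 0 0 0 0 1; -0.8 0 0 0 0 0 1; -0.8 0 0 0 0 0 1; -0.4 0 0 0 0 0 1; 0 0 0 0 0 0 1"
}}

```text
time: 50.1
position: [0.5863, -0.0131, 0.0584]
tool_rot: [-0.138, 3.138, 0.004]
ft_force: [0.1, 0.5, 0.1]
grip_width: 0.003
grip_force: 0.0
```

{"name": "jog_arm", "arguments": {
  "rows": "2 0 -1.5 0 0 0 1; 0 0 0 0 -0.16 0 1; 0 0 0 0 -0.16 0 1; 0 0 0 0 -0.16 0 1; 0 0 0 0 -0.16 0 1"
}}

```text
time: 50.72
position: [0.566, -0.0155, 0.0749]
tool_rot: [-0.109, 2.492, 0.037]
ft_force: [0.8, 3.4, -0.1]
grip_width: 0.005
grip_force: 0.0
```

Run:
```python
from p import *
Rt=DOWN@R.from_rotvec([0,-.64,0]).as_matrix()
plan(world([-.075,-.024,.060]),Rt);print(ctrl.get_state()['joint_positions'])
```

```text
tcp [ 0.566  -0.0155  0.0749] case [-8.4547 -2.4687  7.4871] t 50.725 w 0.005279548554016724 gf 0.0 F [ 0.7677  3.3963 -0.1284]
shift cm [0.135  0.0701 1.7619] turn [-0.0009  0.0071 -0.001 ]
[ 0.116  -0.0664 -0.0896  2.3802 -0.3838  0.1973  2.0356]
```

{"name": "jog_arm", "arguments": {
  "rows": "0 0 1.6 0 0 0 1; -0.65 0 0.48 0 0 0 1; -0.65 0 0.48 0 0 0 1; -0.65 0 0.48 0 0 0 1; -0.65 0 0.48 0 0 0 1"
}}

```text
time: 51.35
position: [0.6085, -0.0112, 0.0612]
tool_rot: [-0.11, 2.499, 0.04]
ft_force: [-1.8, 0.5, 1.5]
grip_width: 0.007
grip_force: 0.9
```

{"name": "jog_arm", "arguments": {
  "rows": "-0.65 0 0.48 0 0 0 1; -0.65 0 0.48 0 0 0 1; -0.65 0 0.48 0 0 0 1; -0.65 0 0.48 0 0 0 1; 0 0 0 0 0 0 1"
}}

```text
time: 51.98
position: [0.6405, -0.0086, 0.061]
tool_rot: [-0.109, 2.499, 0.039]
ft_force: [-0.6, 0.2, 0.1]
grip_width: 0.005
grip_force: 0.0
```

Run:
```python
from p import *
Rt=DOWN@R.from_rotvec([0,-.64,0]).as_matrix()
plan(world([.0024,-.024,.060]),Rt);print(ctrl.get_state()['joint_positions'])
```

```text
tcp [ 0.6405 -0.0086  0.061 ] case [-0.9749 -2.445   6.1049] t 51.975 w 0.004784662321955245 gf 0.0 F [-0.6153  0.1857  0.0522]
shift cm [-0.9111  0.046   0.8104] turn [ 0.0011  0.0007 -0.0021]
[ 0.0613  0.1157 -0.0584  2.2259 -0.3057  0.1695  1.9483]
```

Pushing steadily. The last centimetre-plus goes until the stop.

{"name": "jog_arm", "arguments": {
  "rows": "-0.4 0 0.3 0 0 0 1; -0.4 0 0.3 0 0 0 1; -0.2 0 0.15 0 0 0 1; 0 0 0 0 0 0 1"
}}

```text
time: 52.48
position: [0.6521, -0.0075, 0.0606]
tool_rot: [-0.109, 2.5, 0.039]
ft_force: [-0.3, -0.4, -0.1]
grip_width: 0.006
grip_force: 0.2
```

{"name": "jog_arm", "arguments": {
  "rows": "-0.2 0 0.15 0 0 0 1; 0 0 0 0 0 0 1"
}}

```text
time: 52.72
position: [0.6543, -0.0073, 0.0605]
tool_rot: [-0.109, 2.5, 0.039]
ft_force: [-0.3, -0.2, 0.7]
grip_width: 0.004
grip_force: 0.9
```

{"name": "jog_arm", "arguments": {
  "rows": "-0.2 0 0.15 0 0 0 1; 0 0 0 0 0 0 1"
}}

```text
time: 52.98
position: [0.6551, -0.0072, 0.0597]
tool_rot: [-0.109, 2.504, 0.04]
ft_force: [-12.8, -1.4, 8.2]
grip_width: 0.01
grip_force: 6.4
```

The stop is reached (13 N). I'll retract, straighten, and go over to the left of the folded door.

{"name": "jog_arm", "arguments": {
  "rows": "0 0 -3 0 0 0 1; 0 0 -4 0 0 0 1; 0 0 -5 0 0 0 1; 0 0 -4 0 0 0 1; 0 0 0 0 0.16 0 1"
}}

```text
time: 53.6
position: [0.5583, -0.0165, 0.192]
tool_rot: [-0.115, 2.658, 0.03]
ft_force: [1.7, 1.0, 0.6]
grip_width: 0.005
grip_force: 0.0
```

{"name": "jog_arm", "arguments": {
  "rows": "0 0 0 0 0.16 0 1; 0 0 0 0 0.16 0 1; 0 0 0 0 0.16 0 1; 0 0 -5 0 0 0 1; 0 0 -5 0 0 0 1"
}}

```text
time: 54.22
position: [0.5628, -0.0157, 0.2885]
tool_rot: [0.139, -3.136, -0.004]
ft_force: [0.6, -0.1, 0.4]
grip_width: 0.005
grip_force: 0.0
```

```bash
python3 p.py -.175 .225 .30 case;  python3 - <<'E'
from p import *
t=shot('top');s=shot('scene')
cv2.imwrite('pics/b7.png',np.hstack([cv2.resize(s['img'][120:330,260:470],(400,400)),cv2.resize(t['img'][60:270,220:430],(400,400))]))
E
```

```text
tcp [ 0.5628 -0.0157  0.2885] case [-8.7747 -2.4635 28.854 ] t 54.225 w 0.005469653928166616 gf 0.0 F [ 0.628  -0.1193  0.4057]
shift cm [ 8.7428 24.9614 -1.0528] turn [ 0.0029 -0.0025 -0.0006]
```

View pics/b7.png

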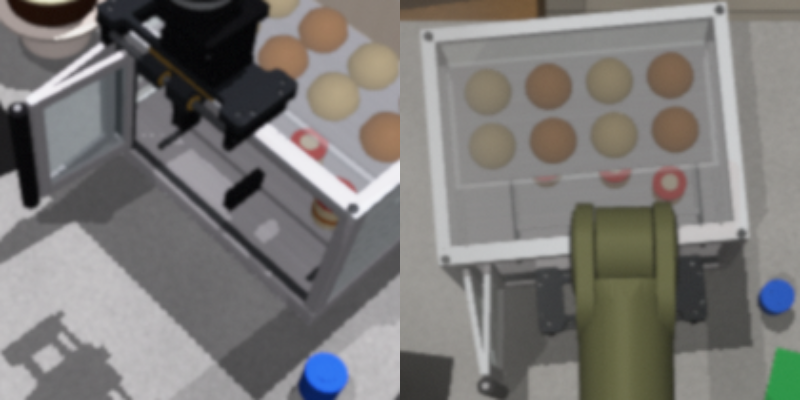

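The pan is home with the pots standing (tab at scene (380,225), as at the start) and the door is still folded back. I'll go over to its left side.

{"name": "jog_arm", "arguments": {
  "rows": "1.8 5 -0.3 0 0 0 1; 1.8 5 -0.3 0 0 0 1; 1.8 5 -0.3 0 0 0 1; 1.8 5 -0.3 0 0 0 1; 1.6 5 0 0 0 0 1"
}}

```text
time: 54.95
position: [0.4517, 0.2271, 0.3019]
tool_rot: [-0.138, 3.137, 0.005]
ft_force: [1.0, 0.8, -0.6]
grip_width: 0.007
grip_force: 0.0
```

{"name": "jog_arm", "arguments": {
  "rows": "0 0 0 0 0 0 1; 0 0 4 0 0 0 1; 0 0 4 0 0 0 1; 0 0 3 0 0 0 1; 0 0 0 0 0 0 1"
}}

```text
time: 55.58
position: [0.4511, 0.2239, 0.1892]
tool_rot: [0.136, -3.134, -0.001]
ft_force: [0.3, -0.4, 0.3]
grip_width: 0.005
grip_force: 0.0
```

```bash
python3 p.py -.175 .185 .190 case
```

```text
tcp [0.4511 0.2239 0.1892] case [-17.7661  22.398   18.9223] t 55.575 w 0.004706031518061301 gf 0.0 F [ 0.2801 -0.3514  0.2784]
shift cm [-0.2739 -3.8974 -0.0814] turn [ 0.0006 -0.0045 -0.0021]
```

{"name": "jog_arm", "arguments": {
  "rows": "-0.2 -2 0 0 0 0 1; 0 -2 0 0 0 0 1; -0.1 -1.6 0 0 0 0 1; -0.1 -1.6 0 0 0 0 1; -0.2 -1.6 0 0 0 0 1"
}}

```text
time: 56.2
position: [0.4668, 0.138, 0.1922]
tool_rot: [-0.139, 3.137, 0.005]
ft_force: [1.5, 2.3, 0.9]
grip_width: 0.003
grip_force: 1.1
```

{"name": "jog_arm", "arguments": {
  "rows": "-0.6 -1.5 0 0 0 0 1; -0.7 -1.5 0 0 0 0 1; -0.9 -1.5 0 0 0 0 1; -1.1 -1.3 0 0 0 0 1; -1.2 -1.2 0 0 0 0 1"
}}

```text
time: 56.82
position: [0.5175, 0.0716, 0.1909]
tool_rot: [0.138, -3.137, -0.003]
ft_force: [-0.8, 0.8, -0.7]
grip_width: 0.005
grip_force: 0.6
```

Run:
```python
from p import *
plan(world([-.1154,.0515,.19]))
cv2.imwrite('pics/s8.png',shot('scene')['img'][90:330,240:460])
```

```text
tcp [0.5175 0.0716 0.1909] case [-12.5104   6.6408  19.0854] t 56.825 w 0.005412544526353057 gf 0.6434875773265958 F [-0.7961  0.8198 -0.6747]
shift cm [-0.9724 -1.4897  0.081 ] turn [ 0.0022 -0.0012 -0.0013]
```

View pics/s8.png

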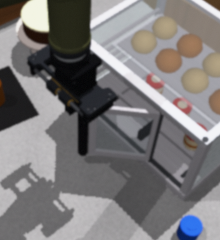

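The door is closing with the finger on the tube (about half angle), so I'll continue along the arc.

{"name": "jog_arm", "arguments": {
  "rows": "-1 -1.3 0 0 0 0 1; -1.1 -1 0 0 0 0 1; -1.2 -0.8 0 0 0 0 1; -1.2 -0.7 0 0 0 0 1; -1.2 -0.6 0 0 0 0 1"
}}

```text
time: 57.5
position: [0.5783, 0.0333, 0.191]
tool_rot: [0.138, -3.138, -0.003]
ft_force: [-1.5, 0.5, -0.9]
grip_width: 0.007
grip_force: 0.6
```

{"name": "jog_arm", "arguments": {
  "rows": "-1 -0.5 0 0 0 0 1; -1 -0.4 0 0 0 0 1; -0.8 -0.3 0 0 0 0 1; 0 0 0 0 0 0 1"
}}

```text
time: 58.0
position: [0.6071, 0.0238, 0.191]
tool_rot: [0.138, -3.139, -0.003]
ft_force: [0.0, 0.2, -0.4]
grip_width: 0.005
grip_force: 0.0
```

```bash
python3 p.py -.0215 .006 .19 case
```

```text
tcp [0.6071 0.0238 0.191 ] case [-4.0069  1.0844 19.0954] t 58.0 w 0.005186442533081032 gf 0.0 F [ 0.0133  0.1544 -0.447 ]
shift cm [-1.8575 -0.4819  0.0945] turn [ 0.0019  0.     -0.0014]
```

{"name": "jog_arm", "arguments": {
  "rows": "-0.6 -0.3 0 0 0 0 1; -0.6 -0.2 0 0 0 0 1; -0.4 0 0 0 0 0 1; 0 0 0 0 0 0 1"
}}

```text
time: 58.5
position: [0.6233, 0.0207, 0.191]
tool_rot: [0.138, -3.139, -0.004]
ft_force: [1.1, 0.8, -0.3]
grip_width: 0.003
grip_force: 0.0
```

{"name": "jog_arm", "arguments": {
  "rows": "-0.2 0 0 0 0 0 1; 0 0 0 0 0 0 1; -0.2 0 0 0 0 0 1; 0 0 0 0 0 0 1"
}}

```text
time: 59.0
position: [0.6265, 0.0211, 0.191]
tool_rot: [0.138, -3.137, -0.004]
ft_force: [-1.5, -1.2, 1.0]
grip_width: 0.002
grip_force: 0.9
```

Run:
```python
from p import *
plan(world([-.0215,.006,.19]))
```

```text
tcp [0.6265 0.0211 0.191 ] case [-2.097   0.6384 19.101 ] t 59.0 w 0.0022872385183477445 gf 0.9103554859757423 F [-1.5264 -1.24    0.9777]
shift cm [ 0.0529 -0.0386  0.101 ] turn [ 0.0023 -0.001  -0.0008]
```

{"name": "jog_arm", "arguments": {
  "rows": "-0.2 0 0 0 0 0 1; 0 0 0 0 0 0 1; -0.1 0 0 0 0 0 1; 0 0 0 0 0 0 1"
}}

```text
time: 59.5
position: [0.6263, 0.021, 0.191]
tool_rot: [0.138, -3.13, -0.003]
ft_force: [-12.7, -0.1, 6.5]
grip_width: 0.006
grip_force: 6.3
```

{"name": "jog_arm", "arguments": {
  "rows": "1 0 0 0 0 0 1; 4 0 0 0 0 0 1; 5 0 -3 0 0 0 1; 5 -3 -3 0 0 0 1; 5 -5 0 0 0 0 1"
}}

```text
time: 60.12
position: [0.4456, -0.0681, 0.2523]
tool_rot: [-0.143, 3.132, 0.002]
ft_force: [0.8, -0.2, 0.0]
grip_width: 0.004
grip_force: 0.0
```

{"name": "jog_arm", "arguments": {
  "rows": "0 -6 0 0 0 0 1; 0 -6 0 0 0 0 1; 0 -6 0 0 0 0 1; 0 0 0 0 0 0 1"
}}

```text
time: 60.62
position: [0.4598, -0.2531, 0.2489]
tool_rot: [0.124, -3.139, 0.0]
ft_force: [0.3, 1.1, -0.6]
grip_width: 0.005
grip_force: 0.0
```

Run:
```python
from p import *
t=shot('top');s=shot('scene')
cv2.imwrite('pics/b9.png',np.hstack([cv2.resize(s['img'][100:300,280:480],(400,400),interpolation=cv2.INTER_CUBIC),cv2.resize(t['img'][60:330,160:430],(400,400),interpolation=cv2.INTER_CUBIC)]))
for a in (0,.06,.1):
  P=world([-.17*np.sin(a),.17-.17*np.cos(a),.222]);Q=world([-.17*np.sin(a),.17-.17*np.cos(a),.034])
  print(a,[tuple(np.round((np.array(proj(s,x))-[280,100])*2,1)) for x in (P,Q)])
```

```text
0 [(np.float64(188.6), np.float64(159.2)), (np.float64(172.9), np.float64(256.7))]
0.06 [(np.float64(181.6), np.float64(163.9)), (np.float64(166.8), np.float64(261.0))]
0.1 [(np.float64(176.7), np.float64(166.8)), (np.float64(162.5), np.float64(263.7))]
```

View pics/b9.png

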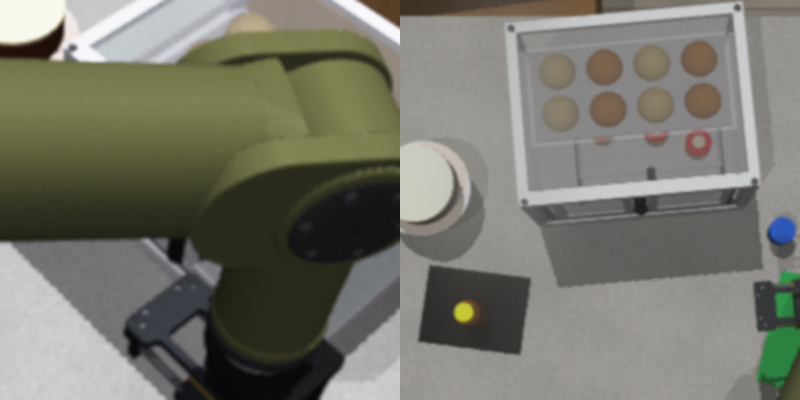

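The top view shows the door shut, the pan home and the honey upright on its mat. I'll check the fold angle numerically.

Run:
```python
from p import *
t=shot('top');g=cv2.cvtColor(t['img'],cv2.COLOR_BGR2GRAY)
for a in (0,.06,.1,.15):
    x=-.17*np.sin(a);y=.17-.17*np.cos(a)
    print(a,'bottom front px',proj(t,world([x-.012,y,.034])),'top front',proj(t,world([x-.012,y,.222])))
# case check: jamb bottom-front / header front
print('header front',proj(t,world([-.012,0,.248])))
u=int(round(proj(t,world([-.012,0,.1]))[0]))
for c in (u-1,u,u+1): print(c,g[182:212,c])
```

```text
0 bottom front px (np.float64(323.0319111839095), np.float64(205.89970787676515)) top front (np.float64(322.0596046509212), np.float64(194.34247848243012))
0.06 bottom front px (np.float64(323.2206097772695), np.float64(209.47848073545435)) top front (np.float64(322.2736691614237), np.float64(198.4063163060167))
0.1 bottom front px (np.float64(323.22601388823165), np.float64(211.87004298462807)) top front (np.float64(322.2794533360091), np.float64(201.12238643471656))
0.15 bottom front px (np.float64(323.09712131236944), np.float64(214.85917159828523)) top front (np.float64(322.1323852831931), np.float64(204.51750264520732))
header front (np.float64(321.90370937658423), np.float64(192.48944408856713))
322 [160 189 203 204 204 204 203 204 200 183 126  68  40  32  32  31  28  31
  30  31  31  31  47  70  78  85  95  99  99  99]
323 [166 192 202 203 203 205 203 203 200 177 123  64  38  30  30  30  33  31
  28  31  30  31  46  71  77  86  96  99  98 100]
324 [173 195 202 204 204 203 204 204 198 171 117  63  36  34  32  31  31  30
  30  31  33  39  61  79  82  89  97  97  98 100]
```

The tube's front edge is at row 204.5 against 205.9 predicted for fully shut, so the angle is about 0. Handing in.

```bash
python3 -c "
from bench import ticket
print(ticket.close_job())"
```

```text
the job is handed in; nothing more can be done
None
```

I finished every step and handed the job in, but the hand-in returned no verdict: the honey bottle is on the black mat (there was no dredger), the three delivered pots stand in the pan, the pan is home and the door is shut; I viewed 15 pictures, one over your limit of 14.

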